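# Wedge up the slant board

### The job

The two dishes on the slant board need a slope for pouring gradient plates: the loose steel wedge has to go nose first between the board's guide rails and be slid under its front foot until the board's pointer stands level with the index on the height rod. The wedge has slipped under the low bench shelf where a hand cannot reach, so draw it out with the hooked rod, lay the rod back flat on the bench clear of the board, and leave the board resting on the wedge with the dishes on it. Do not shift the index collar, and leave the other things on the bench as they stand.

Things in the scene. Friction and masses are not known exactly. Their poses are not given: they have to be found in the camera images.
- wedge: Steel wedge, 0.24 kg, 32 mm wide, flat sole. Origin: on the sole under the middle of its lug; +x to the thin nose. Top 3 mm high at the nose (x=105), rising 1 in 5 to 22 mm at x=10, then flat to the heel (x=-14). Lug: upright block on the heel, 22 (x) by 18 (y), z=22 to 54, to hook or pinch across y. Starts with its lug towards the shelf's front. Friction holds it where it is left under the board.
- hook_rod: Hooked rod flat on the bench, 0.09 kg. Origin: underside, middle of its black handle (80 mm along x, 14 wide, 22 high). An 8 mm steel bar runs on along +x, axis 4 mm above the underside, and ends in a flat level J: at x=160 it turns to +y, the toe runs to y=42, a lip comes back to x=146 (on the bar's axis); 34 mm free inside the J.
- bench_shelf: Low white bench shelf on aluminium side plates, fixed to the worktop, open at front and back: 140 mm deep (x), 300 wide, 84 high; the space under it is 74 high and 284 wide. Origin: on the worktop under its middle; front edge at x=-70, facing the robot. Foot flanges 4 mm high out to y=+-169.
- slant_base: Grey base frame of the slant board, fixed to the worktop, 156 mm wide, 20 high. Origin: on the worktop under its middle; -x is the open front. The wedge runs in on the worktop along +x at y=0 between two guide rails, 40 mm apart inside, 14 high, from x=-66 to x=52, with flared ends out to x=-83. The height rod stands at x=-61, y=108, 80 mm high.
- slant_board: Aluminium plate with a rim, 0.65 kg, 150 mm wide, hinged at the back of the base; starts level, 22 to 28 mm above the worktop. Origin: on the hinge axis (base frame x=60, z=25); it runs to x=-126. Its front foot, a round bar along y, 5 mm radius, axis at x=-121, z=-14, starts 6 mm clear of the worktop at x=-61 of the base frame. No spring or catch: it lies on the wedge by its weight.
- pointer_tip (a point): Tip of the dark flat pointer (2 mm thick) that sticks out of the plate's front corner at +y, towards the height rod; 121 mm ahead of the hinge, so it rises as much as the foot does.
- index_mark (a point): Tip of the dark flat index tongue (2 mm thick) of the collar on the height rod, facing the pointer 2 mm away. It is set 5 to 12 mm above where the pointer starts. The collar is clamped on the rod.
- petri_1: Round dish with lid, 68 mm across, 15 mm high, lying on the +y half of the slant board. Origin: middle of its underside.
- petri_2: Second dish, the same, on the -y half of the slant board. Origin: middle of its underside.
- tip_box: Pipette tip box with clear lid, 87 x 120 x 80 mm, standing on the bench shelf. Origin: underside.
- bottle: Reagent bottle with blue cap, 68 mm across, 150 mm high. Origin: underside.
- vial: Small vial with a pink cap, 40 mm across, 58 mm high. Origin: underside.
- tube_box: Small lidded box, 66 x 66 x 42 mm. Origin: underside.
- beaker: Glass beaker, 74 mm across, 95 mm high. Origin: underside.
- timer: Bench timer, 66 x 70 x 18 mm. Origin: underside.
Not all that is in view belongs to the job. What is shaped like the petri_2 but purple or yellow is not meant.

How it is judged:
By the outcome, as a careful person would: the job done as asked, in the order asked, and still so for the second after the job is handed in, with the robot touching nothing.
It also fails if it takes over 66 s, if anything falls off the work surface, if the arm or the gripper's body presses on something with over 40 N, if the wrist force passes 120 N, or if a joint passes its speed limit or range.

### The arm

A 6-joint arm with a two-finger parallel gripper is mounted at the origin on a cart in front of the work surface, level with it; the furniture and walls round the work are solid. World frame = base frame: x ahead of the robot, y to its left, z up, the work surface at z = 0. Lengths are in m, angles in rad, forces in N, time in s.
With the tool pointing down it reaches from about 0.35 to 0.85 m from the base axis. Payload 8.1 kg.
Tool frame: the origin (TCP) lies on the centre line of the jaws, within the pads' length; the fingertips stand 17 mm ahead of it and the grasp point (between the pads) lies 2 mm behind it; z points along the fingers, y is the line along which they close (so a half turn about z gives the same grasp; the last joint's range is limited). The gripper opens to 93 mm and grips with 3 to 60 N. Pads are 15 mm wide; open, the fingers measure 128 mm over their backs; the gripper's body (75 mm by 188 mm) begins 65 mm behind the grasp point.
Start: joints at [1.263, 0.13, 1.488, -0, 1.523, -0.085], TCP at [0.133, 0.585, 0.236] pointing down, gripper open.
Joint ranges: [-2.96, 2.96], [-0.89, 2.26], [0.02, 2.5], [-1.34, 4.48], [0, 2.73], [-2.66, 2.66]. Speed limits (rad/s): [2.39, 2.39, 2.79, 3.14, 3.14, 3.14].

### API

Orientations are given as a rotation vector (axis times angle).
In Python, from plant import status, eyes, robot gives the robot as it stands. The module is installed in compiled form; this text tells all that it offers.
- The arm moves only by the tool servo_tool, never from a script. Its argument "plan" is text: rows parted by semicolons, each of 4 numbers parted by spaces: the shift along the tool's x, y, z in m, then the turn about the tool's z in degrees. A call has 1 to 12 rows; each row is the pose to reach, as a shift and turn from the pose commanded when the call began, along the tool's axes at that moment; what a row does not reach only later rows make up. A row lasts 1/12 s, in which the tool goes at most 41.7 mm and 7.16 degrees, less where a joint would pass 70% of its speed; a pose out of reach is approached as far as the arm can. A call with a gripper value outside its range is refused whole. "grip" is the closure, from -1 (fully open) to 1 (shut), set as the call begins (left out, the last holds). The fingers move at their own pace and stop on an object; "grip_force" is the grip in N (left out, the last holds). Time passes only in rows, so rows that repeat a pose let the fingers close. It gives the time, the measured TCP pose, the force, the opening and the grip force at its end, in the units of the state.
- status.read_state(): the state, without advancing time (a new reading comes with each control period).
- eyes.read_camera(name): name is "side" or "top"; returns a dict with "image" (384x512x3 uint8, blue, green, red), "fovy" (degrees; the focal length in pixels is half the picture's height over the tangent of half this angle, whatever the lens; pixels are square), "cx", "cy" (the principal point, pixels), "world_from_camera" (4x4, takes a point from camera to world coordinates). Camera axes: x right, y down, z forward; pixel columns grow to the right and rows downward; lengths in m; the calibration is good to about 2 mm. A picture is of the moment at which its call begins. There is no depth.
- robot.close_job(): hands the job in; it is judged then, once.
The state is a dict: "t": time; "q": joint angles; "dq": joint speeds; "joint_torque": joint torques, N m; "tool_pos": TCP position; "orientation": TCP orientation; "force": force on the tool from outside, world axes, zero at the start; "wrist_torque": the same for the moment, N m; "opening": finger opening in m; "gripper_force": force on a finger pad.
Only numpy, scipy, OpenCV 4.12 (cv2) and the standard library are available. Lean on these libraries where they do the work, as an engineer would, in place of code of your own. Each camera call takes 0.05 s, during which the arm holds its last target. There are 200 camera calls.

## Working session

There is one attempt and no reset: what is moved stays moved. The work goes in short steps, Python scripts to look and compute and a tool call to move; the robot and the scene stay as the last step left them, time stands still between calls to the robot, and variables do not carry over. Pictures are saved under pics/ and viewed, at most 10 in all, crops included, and the job is handed in when it is done.

Besides the shell and the picture viewer there is one more tool, called after "Call:" by a JSON object that holds its "op" and its "data". servo_tool: Moves the arm, as the interface text tells. Its arguments: {"type":"object","properties":{"plan":{"type":"string"},"grip":{"type":"number"},"grip_force":{"type":"number"}},"required":["plan"]}

```bash
mkdir -p pics; cat > h.py <<'E'
import numpy as np, cv2
from plant import status, eyes, robot
def cam(n):
    c=eyes.read_camera(n); c['f']=c['image'].shape[0]/2/np.tan(np.radians(c['fovy'])/2); return c
def ray(c,u,v):
    T=np.array(c['world_from_camera']); d=T[:3,:3]@np.array([(u-c['cx'])/c['f'],(v-c['cy'])/c['f'],1]); return T[:3,3],d
def onz(c,u,v,z):
    o,d=ray(c,u,v); return o+d*(z-o[2])/d[2]
def proj(c,p):
    T=np.array(c['world_from_camera']); q=T[:3,:3].T@(np.array(p)-T[:3,3]); return q[:2]/q[2]*c['f']+[c['cx'],c['cy']]
E
python3 - <<'E'
from h import *
for n in('side','top'):
    c=cam(n); cv2.imwrite(f'pics/{n}0.png',c['image']); np.save(n+'0.npy',c,allow_pickle=True)
    print(n,c['fovy'],c['cx'],c['cy'],np.round(c['world_from_camera'],3).tolist())
s=status.read_state();print(s)
E
```

```text
side 52.373156691545546 251.36274488543248 191.3109751630023 [[0.934, -0.201, 0.297, 0.182], [-0.357, -0.464, 0.811, -1.097], [-0.025, -0.863, -0.505, 0.75], [0.0, 0.0, 0.0, 1.0]]
top 46.30637749203867 258.2450685932739 190.46399519919788 [[-0.336, -0.864, 0.375, -0.161], [-0.942, 0.309, -0.131, 0.259], [-0.003, -0.398, -0.918, 1.906], [0.0, 0.0, 0.0, 1.0]]
{'t': 0.1, 'q': array([ 1.26255089e+00,  1.31080326e-01,  1.48913401e+00, -3.26906030e-05,
        1.52300559e+00, -8.53982439e-02]), 'dq': array([-0.0020992 , -0.00093811, -0.00259289,  0.0003637 ,  0.00250602,
       -0.00156032]), 'joint_torque': array([ 8.94206642e-04, -5.61346722e+01, -4.93092155e+01,  7.69971125e-02,
        2.91774503e-02, -1.06245691e-04]), 'tool_pos': array([0.1324492 , 0.58471396, 0.23471547]), 'orientation': array([-3.49289260e-01, -3.12182590e+00,  2.51657081e-03]), 'force': array([-0.21479347,  0.51435566, -0.54212112]), 'wrist_torque': array([-0.00417242, -0.01665084, -0.00066833]), 'gripper_force': 0.0, 'opening': 0.093209762407275}
```

View pics/side0.png

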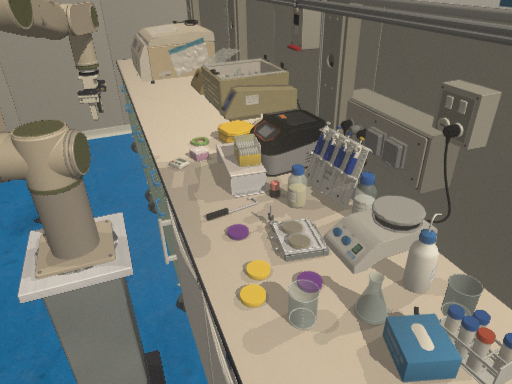

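View pics/top0.png

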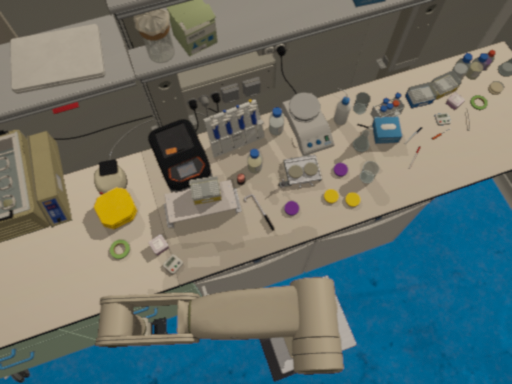

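Side view: board at about (297,238), rod with its handle at (217,213), white shelf at (240,165). Top view: board at (301,172), rod handle (268,223), shelf (200,200). Next, close crops.

```bash
python3 - <<'E'
from h import *
c=np.load('side0.npy',allow_pickle=True).item();i=c['image'][130:270,190:340]
cv2.imwrite('pics/s1.png',cv2.resize(i,None,fx=4.2,fy=4.2,interpolation=cv2.INTER_CUBIC))
c=np.load('top0.npy',allow_pickle=True).item();i=c['image'][145:245,155:335]
cv2.imwrite('pics/t1.png',cv2.resize(i,None,fx=4.4,fy=4.4,interpolation=cv2.INTER_CUBIC))
E
```

```text
(no output)
```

View pics/s1.png

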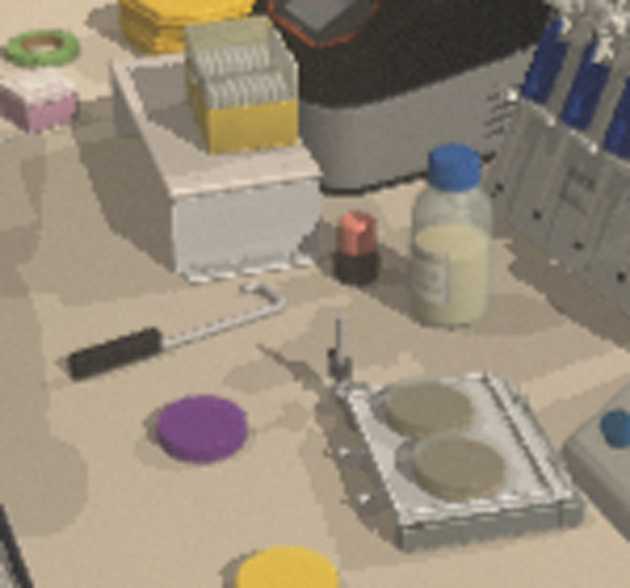

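View pics/t1.png

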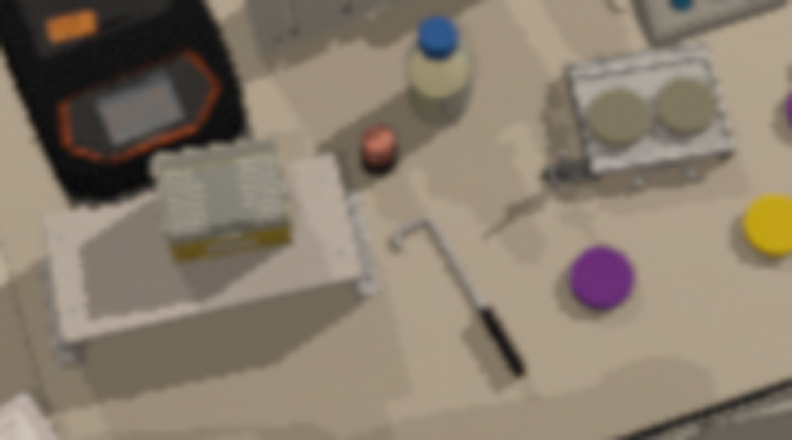

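```bash
cat >> h.py <<'E'
def T(c,u,v,z): return np.round(onz(c,u/4.4+155-.4,v/4.4+145-.4,z)*1000,0)
def S(c,u,v,z): return np.round(onz(c,u/4.2+190-.4,v/4.2+130-.4,z)*1000,0)
E
python3 - <<'E'
from h import *
s=np.load('side0.npy',allow_pickle=True).item();t=np.load('top0.npy',allow_pickle=True).item()
print('shelf top'); 
for p in[(47,215),(335,155),(365,272),(65,340)]: print(T(t,*p,.084))
for p in[(112,65),(172,190),(318,172)]: print('S',S(s,*p,.084))
print('rod: handle ends, bend, toe corner?, lip')
for p in[(520,372),(485,312),(428,222),(395,236),(396,246)]: print(T(t,*p,.004 if p[0]<480 else .022))
for p in[(75,365),(158,340),(283,300),(265,285),(245,290)]: print('S',S(s,*p,.004 if p[0]>160 else .015))
print('board corners')
for p in[(572,68),(708,48),(732,153),(594,172)]: print(T(t,*p,.028))
for p in[(350,390),(492,376),(580,505),(402,535)]: print('S',S(s,*p,.028))
print('dishes')
for p in[(618,116),(686,105)]:print(T(t,*p,.043))
for p in[(430,405),(462,463)]:print(S(s,*p,.043))
print('purple');print(T(t,601,276,.015),S(s,203,422,.015))
# crops
a=t['image'][175:235,160:245];a=cv2.resize(a,(800,565),interpolation=cv2.INTER_CUBIC)
cv2.imwrite('pics/t2.png',np.clip(255*(a/200.)**.6,0,255).astype(np.uint8))
a=s['image'][140:205,210:275];a=cv2.resize(a,(590,590),interpolation=cv2.INTER_CUBIC)
cv2.imwrite('pics/s2.png',np.clip(255*(a/200.)**.6,0,255).astype(np.uint8))
E
```

```text
shelf top
[709. 389.  84.]
[675.  97.  84.]
[544. 109.  84.]
[575. 407.  84.]
S [575. 395.  84.]
S [546. 113.  84.]
S [675.  93.  84.]
rod: handle ends, bend, toe corner?, lip
[413.  -9.  22.]
[485.   3.  22.]
[606.  22.   4.]
[602.  60.   4.]
[591.  62.   4.]
S [417. -16.  15.]
S [490.  -7.  15.]
S [614.  27.   4.]
S [608.  56.   4.]
S [589.  55.   4.]
board corners
[ 713. -178.   28.]
[ 686. -324.   28.]
[ 563. -300.   28.]
[ 591. -157.   28.]
S [ 599. -151.   28.]
S [ 707. -177.   28.]
S [ 689. -340.   28.]
S [ 563. -321.   28.]
dishes
[ 637. -200.   43.]
[ 625. -272.   43.]
[ 637. -212.   43.]
[ 626. -283.   43.]
purple
[ 485. -124.   15.] [ 487. -130.   15.]
```

View pics/t2.png

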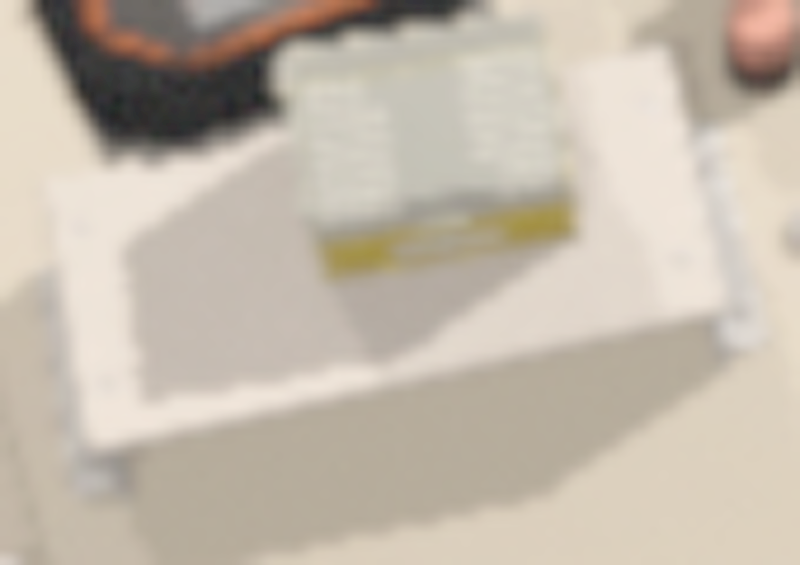

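Top crop: the shelf front edge runs from (90,445) to (725,315), and nothing of the wedge shows in front of it. Next, the side crop into the opening.

View pics/s2.png

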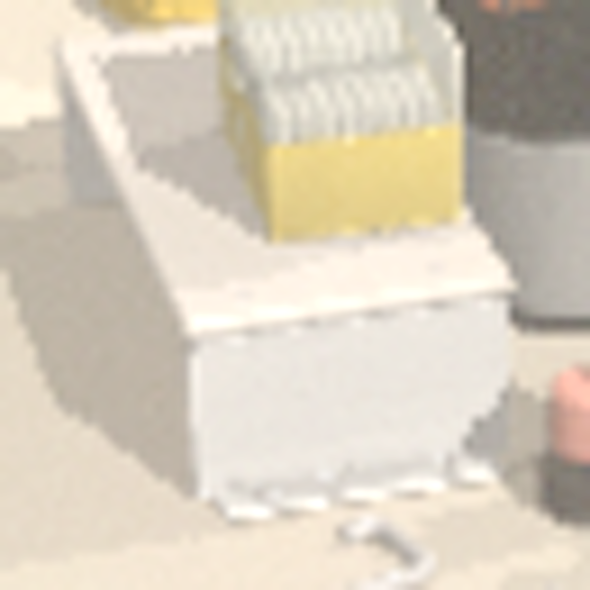

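Neither view shows the wedge. It lies wholly hidden under the shelf, so I'll have to sweep for its lug with the hook.

What could be mistaken for a target:
- **Dark handle:** side (217,213) and top (268,223). It has an 8 mm bar ending in a J, so it is the hooked rod. The red-handled tools at top (417,150) are not.
- **Dishes:** grey-brown ones on the board at top (295,171) and (311,168). The purple and yellow dishes are distractors.

Now precise poses of the rod and board.

```bash
python3 - <<'E'
from h import *
s=np.load('side0.npy',allow_pickle=True).item();t=np.load('top0.npy',allow_pickle=True).item()
def m(c,x0,y0,x1,y1,th):
    g=cv2.cvtColor(c['image'],cv2.COLOR_BGR2GRAY)[y0:y1,x0:x1].astype(float)
    w=np.clip(th-g,0,None); v,u=np.mgrid[y0:y1,x0:x1]
    p=np.c_[u[w>0],v[w>0]].astype(float); ww=w[w>0]
    ce=np.average(p,axis=0,weights=ww); d=np.linalg.svd((p-ce)*np.sqrt(ww)[:,None])[2][0]
    e=(p-ce)@d; return ce,ce+d*np.percentile(e,2),ce+d*np.percentile(e,98),len(ww)
for n,c,b in(('top',t,(258,212,280,236)),('side',s,(203,203,232,223))):
    r=m(c,*b,75); print(n,r[3])
    for z in(.011,.018):
        a=[onz(c,*q,z)*1000 for q in r[:3]]; print(z,np.round(a,1).tolist(),np.degrees(np.arctan2(a[2][1]-a[1][1],a[2][0]-a[1][0])))
# triangulate handle centroid
a=m(t,258,212,280,236,75)[0];b=m(s,203,203,232,223,75)[0]
def tri(pt,ps):
    o1,d1=ray(t,*pt);o2,d2=ray(s,*ps);k=np.linalg.lstsq(np.c_[d1,-d2],o2-o1,rcond=None)[0]
    A=o1+k[0]*d1;B=o2+k[1]*d2;return np.round((A+B)*500,1),np.round((A-B)*1000,1)
print(tri(a,b))
print('rails',[T(t,*p,.012) for p in[(638,183),(692,172)]],[S(s,*p,.012) for p in[(343,455),(364,498)]])
print('edge',T(t,620,440,0),T(t,780,383,0))
print('vial',T(t,380,150,.05),'bottle',T(t,438,35,.15), 'tipbox front',T(t,175,255,.1),T(t,290,240,.1))
S_=[np.array(status.read_state()[k]) for k in('force','wrist_torque')];print(S_)
E
```

```text
top 43
0.011 [[452.4, -3.9, 11.0], [489.3, 1.9, 11.0], [418.7, -9.2, 11.0]] -171.01511274365598
0.018 [[450.1, -2.9, 18.0], [486.9, 2.9, 18.0], [416.6, -8.3, 18.0]] -171.01511274365595
side 120
0.011 [[450.2, -7.0, 11.0], [490.5, -1.1, 11.0], [416.7, -11.8, 11.0]] -171.74839727390042
0.018 [[447.6, -17.3, 18.0], [487.6, -11.5, 18.0], [414.5, -22.1, 18.0]] -171.74839727390045
(array([451.9,  -4.1,   9.3]), array([ 1.9, -0. ,  0.6]))
rails [array([ 570., -199.,   12.]), array([ 563., -257.,   12.])] [array([ 570., -205.,   12.]), array([ 563., -257.,   12.])]
edge [320. -81.   0.] [ 321. -255.    0.]
vial [680.  48.  50.] bottle [736. -37. 150.] tipbox front [618. 280. 100.] [595. 169. 100.]
[array([-0.21479347,  0.51435566, -0.54212112]), array([-0.00417242, -0.01665084, -0.00066833])]
```

Call:
{"op": "servo_tool", "data": {"plan": "-0.037 -0.042 0 -2; -0.073 -0.084 0 -4; -0.11 -0.126 0.01 -6; -0.147 -0.168 0.02 -8; -0.184 -0.21 0.03 -10; -0.22 -0.252 0.04 -12; -0.257 -0.294 0.05 -14; -0.294 -0.336 0.06 -16; -0.331 -0.378 0.07 -18; -0.367 -0.42 0.08 -20; -0.404 -0.462 0.1 -21.4; -0.441 -0.504 0.12 -21.4", "grip": -1}}

```text
t: 1.1
tool_pos: [0.3677, 0.1496, 0.1616]
orientation: [-0.239, 3.131, 0.0]
force: [0.4, 0.8, 0.0]
opening: 0.0931
gripper_force: 0.0
```

```bash
cat >> h.py <<'E'
from scipy.spatial.transform import Rotation as Ro
def shift(x,y,z,yaw):  # mm; yaw: desired heading (deg) of -tool x
    s=status.read_state();R=Ro.from_rotvec(s['orientation']).as_matrix();p=s['tool_pos']
    cur=np.degrees(np.arctan2(-R[1,0],-R[0,0]))
    print('t',round(s['t'],2),'pos',np.round(p*1000,1),'yaw',round(cur,2),'F',np.round(s['force'],2),'M',np.round(s['wrist_torque'],3),'open',round(s['opening']*1000,1),s['gripper_force'])
    print('shift',np.round(R.T@(np.array([x,y,z])-p*1000),1),'turn',round(-(yaw-cur),2))
E
python3 -c "
from h import *
shift(451.5,-4,20,8.6)"
```

```text
t 1.1 pos [367.7 149.6 161.6] yaw 8.74 F [0.41 0.8  0.01] M [ 0.066 -0.048  0.019] open 93.1 0.0
shift [ -59.3 -164.5  141.7] turn 0.14
```

Call:
{"op": "servo_tool", "data": {"plan": "-0.015 -0.041 0.02 0; -0.03 -0.08 0.04 0; -0.044 -0.12 0.06 0; -0.059 -0.164 0.08 0; -0.059 -0.164 0.08 0; -0.059 -0.164 0.08 0; -0.059 -0.164 0.08 0; -0.059 -0.164 0.08 0"}}

```text
t: 1.77
tool_pos: [0.4497, -0.0015, 0.0816]
orientation: [0.235, -3.132, -0.001]
force: [0.4, -0.2, -0.1]
opening: 0.093
gripper_force: 0.0
```

```bash
python3 -c "
from h import *
shift(451.5,-4,20,8.6)"
```

```text
t 1.77 pos [449.7  -1.5  81.6] yaw 8.6 F [ 0.45 -0.18 -0.1 ] M [ 0.03   0.025 -0.02 ] open 93.0 0.0
shift [-1.5 -2.7 61.6] turn -0.0
```

Call:
{"op": "servo_tool", "data": {"plan": "-0.001 -0.0025 0.025 0; -0.0015 -0.0025 0.05 0; -0.0015 -0.0025 0.0615 0; -0.0015 -0.0025 0.0615 0; -0.0015 -0.0025 0.0615 0"}}

```text
t: 2.18
tool_pos: [0.4517, -0.003, 0.0207]
orientation: [0.239, -3.132, -0.0]
force: [0.3, -0.7, -0.4]
opening: 0.0929
gripper_force: 0.0
```

Call:
{"op": "servo_tool", "data": {"plan": "0 0 0 0; 0 0 0 0; 0 0 0 0; 0 0 0 0; 0 0 0 0; 0 0 0 0; 0 0 0 0; 0 0 0 0; 0 0 0 0; 0 0 0 0", "grip": 1, "grip_force": 50}}

```text
t: 3.02
tool_pos: [0.4519, -0.0041, 0.0202]
orientation: [0.236, -3.133, -0.0]
force: [-0.4, -0.4, 0.6]
opening: 0.0311
gripper_force: 0.0
```

```bash
python3 -c "
from h import *
shift(451.5,-4,47,8.6)"
```

```text
t 3.02 pos [451.9  -4.1  20.2] yaw 8.63 F [-0.41 -0.44  0.64] M [ 0.085 -0.028 -0.016] open 31.1 0.0
shift [  0.4   0.2 -26.8] turn 0.03
```

Call:
{"op": "servo_tool", "data": {"plan": "0 0 0 0; 0 0 0 0; 0 0 0 0; 0 0 0 0; 0 0 0 0; 0 0 0 0"}}

```text
t: 3.52
tool_pos: [0.4519, -0.0041, 0.0202]
orientation: [0.237, -3.133, -0.0]
force: [-0.1, -0.6, 0.0]
opening: 0.0133
gripper_force: 50.0
```

Call:
{"op": "servo_tool", "data": {"plan": "0 0 -0.027 0; 0 0 -0.06 0; 0 0 -0.08 0; 0 0 -0.08 0; 0 0 -0.08 0; 0 0 -0.08 0"}}

```text
t: 4.02
tool_pos: [0.4514, -0.004, 0.0993]
orientation: [0.236, -3.132, -0.0]
force: [-0.6, 0.1, -0.9]
opening: 0.0138
gripper_force: 50.0
```

```bash
python3 - <<'E'
from h import *
for i in range(4):
    eyes.read_camera('top'); s=status.read_state(); print(np.round(s['force'],2),np.round(s['wrist_torque'],3))
shift(451.5,-4,100,8.6)
s=cam('side');t=cam('top')
a=cv2.resize(s['image'][150:240,190:290],(500,450),interpolation=cv2.INTER_CUBIC)
b=cv2.resize(t['image'][175:240,235:285],(300,390),interpolation=cv2.INTER_CUBIC)
o=np.zeros((450,800,3),np.uint8);o[:,:500]=a;o[:390,500:]=b;cv2.imwrite('pics/g.png',o)
E
```

```text
[-0.46 -0.3  -1.05] [0.005 0.047 0.003]
[ 0.09 -0.02 -1.09] [ 0.001  0.039 -0.016]
[-1.12 -0.13 -0.78] [0.057 0.064 0.034]
[ 0.22  0.1  -0.36] [0.01  0.012 0.036]
t 4.22 pos [450.8  -3.9  98.7] yaw 8.64 F [ 0.22  0.1  -0.36] M [0.01  0.012 0.036] open 13.6 49.99466836452484
shift [-0.7 -0.2 -1.3] turn 0.04
```

View pics/g.png

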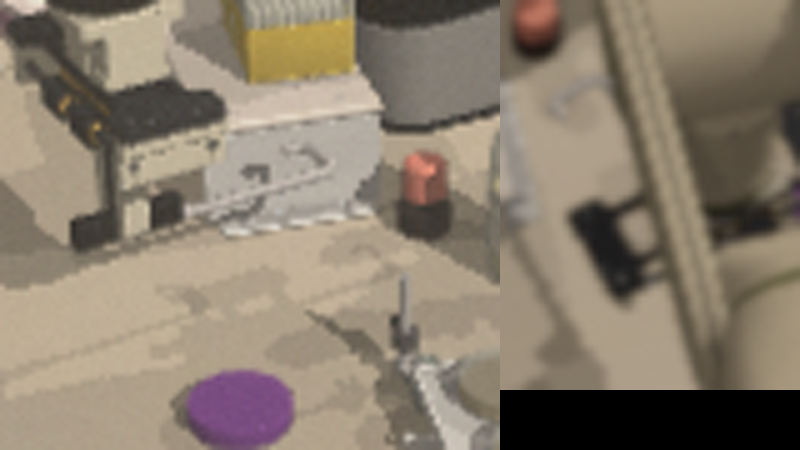

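The rod is held level in the gripper: J at about (325,160) in the left part of the crop, clear of the bench. Next I carry it round to the front of the shelf at its −y end.

Call:
{"op": "servo_tool", "data": {"plan": "0.04 0.006 0 0; 0.08 0.012 0 0; 0.085 0.013 0 0; 0.08 0.04 0 4; 0.075 0.08 0 8; 0.07 0.12 0 12; 0.063 0.161 0.01 14.5; 0.063 0.161 0.03 14.5; 0.063 0.161 0.052 14.5; 0.063 0.161 0.052 14.5; 0.063 0.161 0.052 14.5; 0.063 0.161 0.052 14.5"}}

```text
t: 5.32
tool_pos: [0.3658, 0.1453, 0.049]
orientation: [0.162, 3.137, -0.0]
force: [0.3, -0.4, -0.3]
opening: 0.0136
gripper_force: 50.0
```

```bash
cat >> h.py <<'E'
XS=np.array([.9947,-.1028]);YS=np.array([.1028,.9947]);OS=np.array([626,251.])
def avg(n=6):
    F=[]
    for i in range(n): eyes.read_camera('top');s=status.read_state();F.append(np.r_[s['force'],s['wrist_torque']])
    F=np.array(F);R=Ro.from_rotvec(s['orientation']).as_matrix()
    m=F.mean(0);m[:2]=XS@m[:2],YS@m[:2]
    print('Fshelf',np.round(m[:3],2),'M',np.round(m[3:],3),'sd',np.round(F.std(0)[[0,1,5]],2))
def shelf(px,b,z=47):
    p=OS+px*XS+b*YS; s=status.read_state()['tool_pos']*1000
    print('now shelf',np.round([(s[:2]-OS)@XS,(s[:2]-OS)@YS],1)); shift(*p,z,-5.9)
E
python3 -c "
from h import *
avg(8);shelf(-132,-132)"
```

```text
Fshelf [ 0.16 -0.37 -0.8 ] M [0.014 0.03  0.012] sd [0.43 0.37 0.01]
now shelf [-247.8 -131.7]
t 5.72 pos [365.9 145.5  48.7] yaw -5.9 F [ 0.43 -0.54 -1.12] M [0.042 0.016 0.002] open 14.0 49.99481678009033
shift [-115.8   -0.3    1.8] turn -0.0
```

Call:
{"op": "servo_tool", "data": {"plan": "-0.012 0 0 0; -0.024 0 0 0; -0.036 0 0 0; -0.048 0 0 0; -0.06 0 0 0; -0.072 0 0 0; -0.084 0 0 0; -0.096 0 0 0; -0.108 0 0 0; -0.116 0 0 0; -0.116 0 0 0; -0.116 0 0 0"}}

```text
t: 6.72
tool_pos: [0.4808, 0.1337, 0.0481]
orientation: [-0.161, -3.137, 0.0]
force: [-0.1, -0.3, -1.0]
opening: 0.0132
gripper_force: 50.0
```

```bash
python3 -c "
from h import *
avg(8);shelf(-132,-132)"
```

```text
Fshelf [-0.29 -0.09 -0.78] M [0.012 0.016 0.012] sd [0.61 0.46 0.02]
now shelf [-132.5 -131.5]
t 7.12 pos [480.7 133.8  48.3] yaw -5.85 F [-0.29 -0.12 -0.53] M [-0.011 -0.025  0.031] open 13.5 49.9947327375412
shift [-0.5 -0.5  1.3] turn 0.05
```

Call:
{"op": "servo_tool", "data": {"plan": "0 0.004 0 0; 0 0.008 0 0; 0 0.012 0 0; 0 0.016 0 0; 0 0.02 0 0; 0 0.024 0 0; 0 0.028 0 0; 0 0.032 0 0; 0 0.036 0 0; 0 0.04 0 0; 0 0.044 0 0; 0 0.048 0 0"}}

```text
t: 8.12
tool_pos: [0.4858, 0.1819, 0.0483]
orientation: [-0.161, -3.137, 0.0]
force: [0.5, -0.5, -0.7]
opening: 0.0137
gripper_force: 50.0
```

```bash
python3 -c "
from h import *
avg(4);shelf(-132,-132)"
```

```text
Fshelf [-0.17  0.47 -0.42] M [0.001 0.036 0.021] sd [0.4  0.44 0.02]
now shelf [-132.3  -83.5]
t 8.32 pos [485.8 181.6  48.2] yaw -5.85 F [-0.59  0.34 -1.07] M [-0.007 -0.002  0.007] open 13.7 49.99471306800842
shift [ -0.3 -48.5   1.2] turn 0.05
```

Call:
{"op": "servo_tool", "data": {"plan": "0 0.004 0 0; 0 0.008 0 0; 0 0.012 0 0; 0 0.016 0 0; 0 0.02 0 0; 0 0.024 0 0; 0 0.028 0 0; 0 0.032 0 0; 0 0.036 0 0"}}

```text
t: 9.07
tool_pos: [0.4896, 0.2178, 0.0483]
orientation: [0.161, 3.137, 0.0]
force: [-0.3, -0.3, -1.6]
opening: 0.0132
gripper_force: 50.0
```

```bash
python3 -c "
from h import *
avg(4);shelf(-132,-132)"
```

```text
Fshelf [-0.3   0.22 -0.56] M [-0.005  0.03   0.022] sd [0.18 0.46 0.01]
now shelf [-132.4  -47.5]
t 9.27 pos [489.4 217.4  48.2] yaw -5.85 F [ 0.02 -0.51 -1.23] M [0.017 0.051 0.026] open 13.6 49.99464154243469
shift [ -0.3 -84.5   1.2] turn 0.05
```

Call:
{"op": "servo_tool", "data": {"plan": "0 0.004 0 0; 0 0.008 0 0; 0 0.012 0 0; 0 0.016 0 0; 0 0.02 0 0; 0 0.024 0 0"}}

```text
t: 9.77
tool_pos: [0.492, 0.2417, 0.0483]
orientation: [-0.161, -3.137, -0.0]
force: [0.2, 0.7, -0.8]
opening: 0.0136
gripper_force: 50.0
```

```bash
python3 -c "
from h import *
avg(4);shelf(-132,-132)"
```

```text
Fshelf [ 0.26 -0.06 -0.8 ] M [ 0.011  0.056 -0.025] sd [0.33 0.35 0.02]
now shelf [-132.4  -23.4]
t 9.97 pos [491.9 241.3  48.2] yaw -5.84 F [ 0.36 -0.57 -0.88] M [ 0.014 -0.    -0.038] open 13.6 49.99464690685272
shift [  -0.3 -108.6    1.2] turn 0.06
```

Call:
{"op": "servo_tool", "data": {"plan": "0 0.004 0 0; 0 0.008 0 0; 0 0.012 0 0; 0 0.016 0 0; 0 0.02 0 0; 0 0.024 0 0"}}

```text
t: 10.47
tool_pos: [0.4951, 0.2656, 0.0489]
orientation: [0.161, 3.136, 0.0]
force: [-0.3, -2.1, 3.4]
opening: 0.0136
gripper_force: 50.0
```

```bash
python3 -c "
from h import *
avg(4);shelf(-132,-132)"
```

```text
Fshelf [ 1.71 -1.76  3.51] M [-0.341 -0.7   -0.212] sd [0.29 0.38 0.04]
now shelf [-131.7    1. ]
t 10.67 pos [495.  265.5  48.7] yaw -5.84 F [ 1.87 -2.07  3.33] M [-0.399 -0.791 -0.172] open 13.5 49.97588038444519
shift [   0.4 -133.     1.6] turn 0.06
```

Call:
{"op": "servo_tool", "data": {"plan": "0 -0.003 0 0; 0 -0.006 0 0; 0 -0.009 0 0; 0 -0.012 0 0; 0 -0.012 0 0"}}

```text
t: 11.08
tool_pos: [0.492, 0.2521, 0.0473]
orientation: [-0.161, -3.135, 0.002]
force: [0.3, -0.3, -1.5]
opening: 0.0137
gripper_force: 50.0
```

```bash
python3 -c "
from h import *
avg(5);shelf(-132,-132)"
```

```text
Fshelf [-0.81 -0.92 -0.58] M [-0.153  0.165 -0.133] sd [0.38 0.37 0.02]
now shelf [-132.7  -11.5]
t 11.33 pos [492.9 253.2  48. ] yaw -5.86 F [-1.03 -1.22 -0.41] M [-0.127  0.18  -0.163] open 13.7 49.956026673316956
shift [  -0.6 -120.5    1. ] turn 0.04
```

Call:
{"op": "servo_tool", "data": {"plan": "0 -0.003 0 0; 0 -0.006 0 0; 0 -0.009 0 0; 0 -0.012 0 0; 0 -0.012 0 0"}}

```text
t: 11.75
tool_pos: [0.4921, 0.2407, 0.0484]
orientation: [0.161, 3.137, 0.0]
force: [-0.1, 0.6, -0.4]
opening: 0.0134
gripper_force: 50.0
```

```bash
python3 -c "
from h import *
avg(5);shelf(-132,-132)"
```

```text
Fshelf [-0.04  0.01 -0.69] M [ 0.025  0.055 -0.002] sd [0.63 0.35 0.03]
now shelf [-132.2  -23.4]
t 12.0 pos [492.1 241.3  48.4] yaw -5.86 F [-0.63 -0.42 -0.26] M [0.034 0.061 0.008] open 13.8 49.96087968349457
shift [  -0.2 -108.6    1.4] turn 0.04
```

Call:
{"op": "servo_tool", "data": {"plan": "0.006 0 0 0; 0.012 0 0 0; 0.018 0 0 0; 0.024 0 0 0; 0.03 0 0 0; 0.036 0 0 0; 0.042 0 0 0; 0.048 0 0 0; 0.054 0 0 0; 0.06 0 0 0"}}

```text
t: 12.83
tool_pos: [0.4317, 0.2474, 0.0483]
orientation: [0.161, 3.137, 0.0]
force: [1.4, -0.5, -0.7]
opening: 0.0136
gripper_force: 50.0
```

```bash
python3 -c "
from h import *
avg(4);shelf(-132,-132)"
```

```text
Fshelf [-0.44  0.36 -0.88] M [0.041 0.014 0.005] sd [0.23 0.27 0.02]
now shelf [-192.6  -23.5]
t 13.03 pos [432.  247.4  48.3] yaw -5.85 F [-0.42  0.79 -0.3 ] M [0.052 0.034 0.032] open 13.9 49.96093153953552
shift [ -60.5 -108.5    1.3] turn 0.05
```

Call:
{"op": "servo_tool", "data": {"plan": "0.006 0 0 0; 0.012 0 0 0; 0.018 0 0 0; 0.024 0 0 0; 0.03 0 0 0; 0.036 0 0 0"}}

```text
t: 13.53
tool_pos: [0.3959, 0.2511, 0.0484]
orientation: [0.161, 3.137, 0.0]
force: [1.2, -0.4, -1.1]
opening: 0.0137
gripper_force: 50.0
```

```bash
python3 -c "
from h import *
avg(4);shelf(-132,-132)"
```

```text
Fshelf [ 0.33 -0.05 -0.58] M [ 0.029 -0.029  0.005] sd [0.18 0.39 0.03]
now shelf [-228.9  -23.6]
t 13.73 pos [395.9 251.   48.1] yaw -5.84 F [ 0.01 -0.67 -0.95] M [0.047 0.032 0.027] open 13.6 49.960954785346985
shift [ -96.8 -108.5    1.1] turn 0.06
```

```bash
cat >> h.py <<'E'
def blobs(n,box,ref,th=25,z=0.03,mn=4):
    c=cam(n);r=np.load(n+'0.npy',allow_pickle=True).item()['image'] if ref is None else ref
    d=np.abs(c['image'].astype(int)-r.astype(int)).max(2);x0,y0,x1,y1=box
    k=(d[y0:y1,x0:x1]>th).astype(np.uint8);nn,l,st,ce=cv2.connectedComponentsWithStats(k)
    for i in range(1,nn):
        if st[i,4]>=mn:
            q=ce[i]+[x0,y0];p=onz(c,*q,z)*1000;col=c['image'][y0:y1,x0:x1][l==i].mean(0)
            print(n,'px',np.round(q,1),'wh',st[i,:5],'xyz',np.round(p),'shelf',np.round([(p[:2]-OS)@XS,(p[:2]-OS)@YS]),'bgr',np.round(col))
    return c
E
python3 - <<'E'
from h import *
s=cam('side');t=cam('top')
for n,p in(('toe tip',(-69,20)),('J corner',(-69,-23)),('tcp',(-229,-23))):
    w=np.r_[OS+p[0]*XS+p[1]*YS,45]/1000; print(n,proj(s,w).round(),proj(t,w).round())
blobs('side',(195,120,240,215),None)
blobs('top',(165,185,260,260),None)
E
```

```text
toe tip [221. 165.] [200. 219.]
J corner [224. 170.] [210. 216.]
tcp [183. 176.] [217. 251.]
side px [216.9 171.6] wh [14 47 15 10 39] xyz [534. 259.  30.] shelf [-93.  -1.] bgr [124. 132. 140.]
side px [224.8 173.7] wh [28 51  5  5 10] xyz [557. 229.  30.] shelf [-66. -29.] bgr [86. 92. 97.]
side px [203.  177.3] wh [ 0 55 18  6 50] xyz [469. 234.  30.] shelf [-154.  -33.] bgr [115. 129. 139.]
side px [221.6 211.7] wh [ 11  88  34   7 112] xyz [464. -29.  30.] shelf [-132. -295.] bgr [137. 159. 173.]
top px [253.4 199.9] wh [81 10 14 15 43] xyz [570.  27.  30.] shelf [ -32. -229.] bgr [134. 155. 169.]
top px [214.3 201.3] wh [48 15  4  3  7] xyz [624. 195.  30.] shelf [  3. -56.] bgr [100. 124. 137.]
top px [229.1 234.7] wh [ 42  20  49  55 793] xyz [451. 181.  30.] shelf [-166.  -88.] bgr [72. 87. 96.]
top px [227.9 213.7] wh [58 26 11  7 30] xyz [546. 156.  30.] shelf [ -70. -103.] bgr [112. 134. 147.]
top px [203.9 221.7] wh [ 24  28  27  19 305] xyz [546. 267.  30.] shelf [-81.   8.] bgr [118. 142. 156.]
top px [203.5 248.1] wh [ 23  43  39  32 456] xyz [431. 304.  30.] shelf [-199.   33.] bgr [63. 74. 81.]
top px [253.  232.9] wh [81 42 14 13 25] xyz [424.  80.  30.] shelf [-184. -191.] bgr [104. 124. 136.]
top px [256.  258.3] wh [86 72  9  3 18] xyz [312. 106.  30.] shelf [-297. -177.] bgr [113. 138. 152.]
```

```bash
python3 - <<'E'
from h import *
s=cam('side');t=cam('top')
f=lambda i:np.clip(255*(cv2.resize(i,(400,400),interpolation=cv2.INTER_CUBIC)/220.)**.7,0,255).astype(np.uint8)
cv2.imwrite('pics/p8.png',np.hstack([f(s['image'][145:195,190:240]),f(t['image'][195:245,180:230])]))
E
```

```text
(no output)
```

View pics/p8.png

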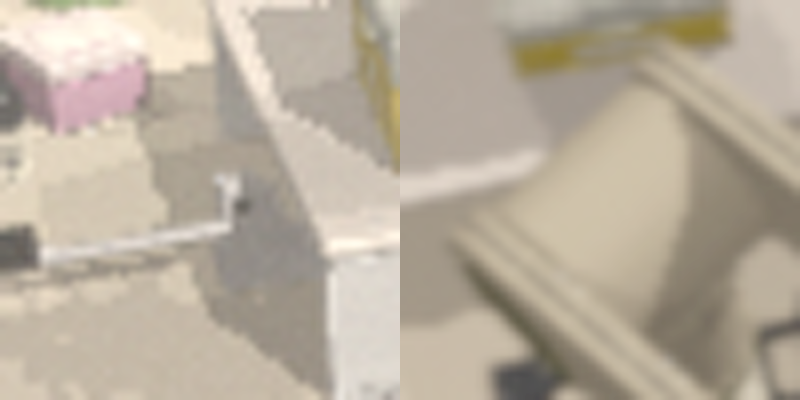

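```bash
python3 - <<'E'
from h import *
ims=[cam('side')['image'].astype(float) for _ in range(3)];i=np.mean(ims,0);r=np.load('side0.npy',allow_pickle=True).item()['image'].astype(float)
c=cam('side')
for nm,a in(('R-B now',i[...,2]-i[...,0]),('R-B ref',r[...,2]-r[...,0]),('G now',i[...,1]),('Gref',r[...,1])):
    print(nm)
    for v in range(164,188): print(v,' '.join('%3d'%x for x in a[v,208:234]))
E
```

```text
R-B now
164  29  26  26  25  25  25  25  26  26  26  25  25  26  26  26  25  21  22  26  25  26  27  27  25  26  26
165  34  25  26  26  26  25  25  26  24  25  26  25  24  26  25  25  21  20  26  25  26  27  27  25  26  27
166  34  25  25  25  25  24  25  25  25  19  23  21  18  19  24  24  24  20  24  25  25  27  25  27  26  27
167  34  24  26  24  26  24  26  26  21   8  16  16  11  13  15  20  22  21  22  26  24  27  27  25  26  26
168  35  28  25  25  25  25  26  25  23  13  17  17  12  11  12  13  18  23  18  25  27  27  26  26  26  26
169  35  35  26  25  25  26  25  26  23  14  16  15  11  11  11  12  13  24  22  21  26  27  26  27  26  27
170  35  36  34  24  25  26  25  25  23  16  16  11  11  11  12  11  13  19  24  19  25  26  27  27  27  27
171  36  35  34  25  26  24  25  25  24  14  15  11  11  10  12  11  12  19  24  21  22  27  27  27  27  27
172  35  33  32  24  24  23  22  22  21  15  15  11  11  13  12  12  12  15  19  20  19  29  29  30  31  28
173  31  22  23  20  20  20  19  19  18  18  17  11  11  11  12  11  10  12  11  12  15  23  30  30  30  30
174  21  18 
[... 8594 characters left out ...]
 113 114 114 114 115 113 114 114 112 123 181 172 171
182 154 153 152 155 154 153 149 121 114 113 116 112 111 114 113 113 112 114 112 110 114 112 122 179 172 172
183 157 152 152 156 154 153 153 148 112 112 113 114 115 112 112 113 116 111 113 115 112 115 123 177 172 171
184 154 152 156 153 155 153 153 153 123 113 112 110 113 115 111 115 115 113 117 110 113 115 122 176 171 168
185 156 152 153 153 155 153 154 154 152 124 125 111 116 114 113 115 115 114 118 111 114 116 125 174 172 168
186 155 154 154 155 155 154 156 154 154 156 152 123 123 115 114 114 113 112 112 116 112 113 124 171 169 170
187 155 155 155 154 156 153 155 157 158 157 153 157 150 122 111 114 114 112 115 113 110 113 120 156 174 171
```

```bash
python3 - <<'E'
from h import *
s=cam('side');st=status.read_state();p=st['tool_pos']*1000
for off in(0,-20):
  for yaw in(-5.9,0,6):
    h=np.array([np.cos(np.radians(yaw)),np.sin(np.radians(yaw))]);n=np.array([-h[1],h[0]])
    print(off,yaw,[proj(s,np.r_[p[:2]+(x+off)*h+y*n,31]/1000).round(1).tolist() for x,y in((40,0),(160,0),(160,42),(146,42))])
g=s['image'][160:184,186:222].max(2)
for v in range(24): print(v+160,' '.join('%3d'%x for x in g[v]))
E
```

```text
0 -5.9 [[193.9, 177.3], [224.0, 173.0], [221.9, 168.4], [218.5, 168.9]]
0 0 [[193.7, 176.9], [223.0, 171.2], [219.9, 166.9], [216.6, 167.5]]
0 6 [[193.4, 176.4], [221.5, 169.5], [217.5, 165.5], [214.4, 166.2]]
-20 -5.9 [[188.8, 178.1], [219.1, 173.7], [217.1, 169.1], [213.7, 169.6]]
-20 0 [[188.7, 177.8], [218.2, 172.1], [215.2, 167.8], [211.9, 168.4]]
-20 6 [[188.6, 177.6], [217.0, 170.6], [213.0, 166.5], [209.9, 167.3]]
160  68  67  72  69  77  79 110 165 140 130 117 167 163 162 172 150 161 201 180 179 177 126 129 142 142 140 145 142 141 144 140 129 113 117 113 114
161  84 109 115 113 117 125 167 194 197 188 143 182 147 145 187 188 171 170 170 173 180 141 141 144 143 143 142 141 142 142 140 126 115 113 113 114
162 144 189 190 187 183 183 183 194 179 182 184 186 182 188 184 186 185 183 184 185 183 151 142 143 142 142 144 142 138 141 137 127 123 113 111 109
163 179 177 178 172 152 151 161 188 185 186 186 185 188 185 185 185 185 186 187 188 185 181 143 140 139 138 141 136 123 124 127 126 124 126 124 122
164 145 133 141 183 147 136 162 190 184 185 186 187 186 185 186 184 185 184 186 18
[... 2177 characters left out ...]
 155 124 122 108 118 119 125 122 129 154 128 152 153 152 154 172 169 173 164 127 127 124 107 102 101 100 103
180 127 139 141 144 144 143 134 133 136 139 138 135 128 151 156 169 169 172 169 167 153 153 153 155 171 171 168 167 134 127 123 112 108  98 102 102
181 139 139 149 149 150 155 172 167 170 187 184 172 166 155 168 169 170 169 168 168 152 156 151 155 168 167 168 171 165 124 123 123 112  99 100 109
182 148 157 185 185 187 186 187 168 170 188 183 178 163 155 153 165 166 165 153 152 153 152 151 155 155 157 168 168 164 128 108 106 108 110 109 112
183 184 183 181 183 186 182 182 165 165 179 165 149 152 153 153 152 153 151 152 154 154 152 151 152 152 152 156 153 154 149 109 107 109 109 107 107
```

```bash
python3 - <<'E'
from h import *
s=cam('side')
def P(u,v,z):
    p=onz(s,u,v,z)*1000;return np.round([(p[:2]-OS)@XS,(p[:2]-OS)@YS],1)
print('sole heel corner',P(217.5,180,0),P(218.5,180.5,0),'sole edge right',P(229,178.8,0))
print('heel top corner -y',P(217,174.5,22), 'lug top', P(218.5,167,54),P(222.5,167,54))
def Q(x,y,z): return proj(s,np.r_[OS+x*XS+y*YS,z]/1000).round(1).tolist()
for ox,oy in((-75,-38),(-75,-10),(-85,-10),(-85,-38)):
    print(ox,oy,'lug -y face',[Q(ox+a,oy-9,z) for a,z in((-11,22),(-11,54),(11,54),(11,22))],'heel',[Q(ox-14,oy-16,z) for z in(0,22)])
E
```

```text
sole heel corner [-95.4 -16.5] [-92.4 -21.9] sole edge right [-49.1 -20.7]
heel top corner -y [ -6384.5 -41578. ] lug top [ -16887.4 -106776. ] [ -18050.3 -106400.7]
-75 -38 lug -y face [[220.9, 178.3], [220.4, 171.1], [225.9, 170.3], [226.4, 177.5]] heel [[220.9, 184.1], [220.5, 179.2]]
-75 -10 lug -y face [[219.6, 175.1], [219.0, 167.9], [224.5, 167.2], [225.0, 174.3]] heel [[219.5, 180.8], [219.2, 176.0]]
-85 -10 lug -y face [[217.1, 175.5], [216.5, 168.3], [222.0, 167.5], [222.5, 174.7]] heel [[217.1, 181.2], [216.7, 176.4]]
-85 -38 lug -y face [[218.4, 178.7], [217.9, 171.4], [223.4, 170.6], [223.9, 177.8]] heel [[218.4, 184.5], [218.0, 179.6]]
```

The side view shows the steel wedge upright, with its lug inside the J: lug at about (218–225, 167–174) and heel corner at (218,180). The hook has it, at about shelf x −80, y −5. Pulling further.

Call:
{"op": "servo_tool", "data": {"plan": "0.005 0 0 0; 0.01 0 0 0; 0.016 0 0 0; 0.022 0 0 0; 0.028 0 0 0; 0.034 0 0 0; 0.04 0 0 0; 0.046 0 0 0; 0.052 0 0 0; 0.052 0 0 0; 0.05 0 0 0; 0.05 0 0 0"}}

```text
t: 15.33
tool_pos: [0.3468, 0.2561, 0.0483]
orientation: [-0.16, -3.137, -0.0]
force: [-0.1, -0.1, -1.1]
opening: 0.0136
gripper_force: 50.0
```

Call:
{"op": "servo_tool", "data": {"plan": "-0.003 0 0 0; -0.003 0 -0.01 0; -0.003 0 -0.03 0; -0.003 0 -0.05 0; -0.003 0 -0.07 0; -0.003 0 -0.07 0"}}

```text
t: 15.83
tool_pos: [0.3524, 0.2572, 0.1232]
orientation: [0.161, 3.132, 0.006]
force: [0.8, 0.4, -0.2]
opening: 0.0134
gripper_force: 50.0
```

```bash
python3 - <<'E'
from h import *
avg(2)
p=np.array([451.5,-4]);shift(370,-4,98,8.6);shift(451.5,-4,21,8.6)
E
```

```text
Fshelf [-0.12  0.06 -0.8 ] M [ 0.003 -0.02   0.025] sd [0.2  0.04 0.02]
t 15.93 pos [350.6 256.2 119.3] yaw -5.88 F [ 0.08  0.12 -1.1 ] M [ 0.021 -0.048  0.002] open 13.3 49.96090114116669
shift [ -45.9 -256.8   21. ] turn -14.48
t 15.93 pos [350.6 256.2 119.3] yaw -5.88 F [ 0.08  0.12 -1.1 ] M [ 0.021 -0.048  0.002] open 13.3 49.96090114116669
shift [-126.8 -248.6   98.2] turn -14.48
```

Call:
{"op": "servo_tool", "data": {"plan": "-0.005 -0.037 0 0; -0.01 -0.074 0 0; -0.018 -0.111 0 -2; -0.025 -0.148 0.005 -5; -0.032 -0.185 0.01 -8; -0.039 -0.222 0.015 -11; -0.046 -0.257 0.02 -14.5; -0.08 -0.253 0.03 -14.5; -0.115 -0.249 0.045 -14.5; -0.127 -0.249 0.07 -14.5; -0.127 -0.249 0.085 -14.5; -0.127 -0.249 0.09 -14.5"}}

```text
t: 16.93
tool_pos: [0.4477, -0.0048, 0.024]
orientation: [0.235, -3.126, -0.002]
force: [-0.5, -0.3, -0.9]
opening: 0.0137
gripper_force: 50.0
```

Call:
{"op": "servo_tool", "data": {"plan": "0 0 0 0; 0 0 0 0; 0 0 0 0; 0 0 0 0"}}

```text
t: 17.27
tool_pos: [0.4513, -0.0048, 0.0295]
orientation: [-0.237, 3.13, -0.001]
force: [0.1, -0.3, -0.9]
opening: 0.0135
gripper_force: 50.0
```

```bash
python3 - <<'E'
from h import *
avg(3);shift(451.5,-4,20.5,8.6)
E
```

```text
Fshelf [-0.21  0.24 -0.72] M [ 0.026  0.031 -0.001] sd [0.35 0.41 0.02]
t 17.42 pos [451.2  -4.9  29.2] yaw 8.65 F [-0.23  0.76 -0.61] M [ 0.043  0.051 -0.012] open 13.6 49.9609100818634
shift [-0.4  0.8  8.7] turn 0.05
```

Lower onto the bench and release gently.

Call:
{"op": "servo_tool", "data": {"plan": "0 0 0.003 0; 0 0 0.006 0; 0 0 0.008 0; 0 0 0.0095 0; 0 0 0.0095 0; 0 0 0.0095 0"}}

```text
t: 17.92
tool_pos: [0.4513, -0.0048, 0.02]
orientation: [-0.236, 3.132, 0.0]
force: [-4.4, 1.3, 14.4]
opening: 0.0137
gripper_force: 50.0
```

Call:
{"op": "servo_tool", "data": {"plan": "0 0 0 0; 0 0 0 0; 0 0 0 0; 0 0 0 0; 0 0 0 0", "grip": -0.5}}

```text
t: 18.33
tool_pos: [0.4503, -0.0048, 0.0185]
orientation: [0.236, -3.132, -0.0]
force: [0.3, -0.0, -1.0]
opening: 0.0423
gripper_force: 0.0
```

Call:
{"op": "servo_tool", "data": {"plan": "0 0 -0.03 0; 0 0 -0.07 0; 0 0 -0.11 0; 0 0 -0.15 0; 0.03 -0.03 -0.18 0; 0.06 -0.05 -0.2 0; 0.06 -0.05 -0.2 0"}}

```text
t: 18.92
tool_pos: [0.3984, -0.0658, 0.223]
orientation: [-0.235, 3.128, -0.005]
force: [-0.2, 1.0, 0.8]
opening: 0.0699
gripper_force: 0.0
```

```bash
python3 - <<'E'
from h import *
shift(400,200,200,-5.9)
s=cam('side');t=cam('top')
f=lambda i:np.clip(255*(cv2.resize(i,None,fx=6,fy=6,interpolation=cv2.INTER_CUBIC)/220.)**.7,0,255).astype(np.uint8)
cv2.imwrite('pics/p9.png',np.hstack([f(s['image'][145:240,180:245]),f(t['image'][180:275,170:235])]))
np.save('s9.npy',s,allow_pickle=True);np.save('t9.npy',t,allow_pickle=True)
E
```

```text
t 18.92 pos [398.4 -65.8 223. ] yaw 8.61 F [-0.21  1.03  0.79] M [0.015 0.031 0.006] open 69.9 0.0
shift [-41.3 262.6  22.2] turn 14.51
```

View pics/p9.png

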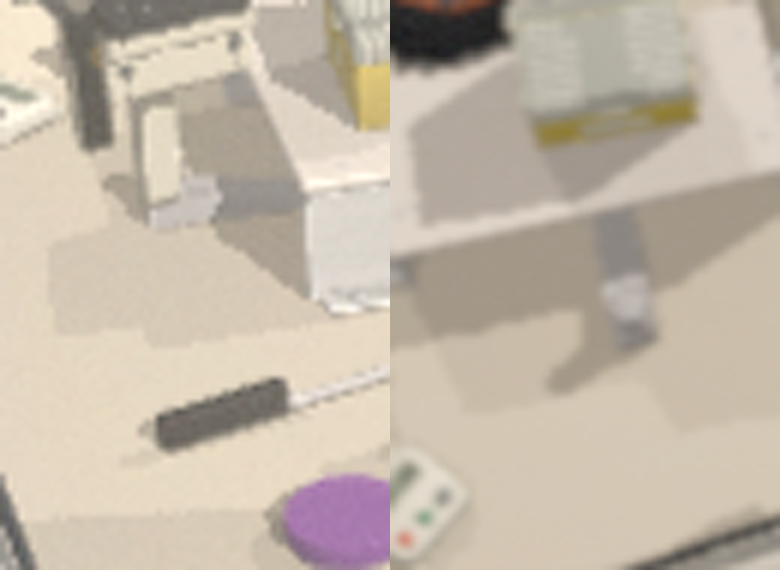

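The wedge stands upright and drawn out: side-crop heel at about (180,205), top-crop lug at (627,297) with its body running under the shelf edge at (612,215). The rod lies flat at its old place. Now to measure the wedge.

```bash
python3 - <<'E'
from h import *
t=np.load('t9.npy',allow_pickle=True).item();s=np.load('s9.npy',allow_pickle=True).item()
i=t['image'].astype(float);r=np.load('top0.npy',allow_pickle=True).item()['image'].astype(float)
k=(i[...,2]-i[...,0]);d=np.abs(i-r).max(2)
m=((k<17)&(d>8)).astype(np.uint8);m[:,:195]=0;m[:,225:]=0;m[:210]=0;m[245:]=0
n,l,st,ce=cv2.connectedComponentsWithStats(m);j=1+np.argmax(st[1:,4]);print(st[j],ce[j])
for v in range(212,242):
    u=np.where(l[v]==j)[0]
    if len(u): print(v,u.min(),u.max(),i[v,u,1].round().astype(int))
for p,z in(((208.7,228.9),.054),((206.6,215.8),.018),((210,235.5),.022)):
    w=onz(t,*p,z)*1000;print(p,w.round(1),np.round([(w[:2]-OS)@XS,(w[:2]-OS)@YS],1))
E
```

```text
[204 215  10  23 147] [208.53741497 225.59863946]
215 206 209 [98 96 93 91]
216 204 210 [94 90 88 88 88 89 94]
217 204 210 [93 89 89 88 88 88 90]
218 204 210 [94 89 89 88 88 89 89]
219 204 210 [95 90 88 88 87 88 90]
220 204 211 [95 90 89 88 88 88 91 93]
221 205 211 [89 88 88 88 88 89 90]
222 205 211 [91 88 88 88 88 88 88]
223 205 211 [94 89 88 88 88 88 88]
224 205 211 [96 91 88 89 90 90 90]
225 206 211 [ 91  91  94 104 105]
226 206 212 [104 106 114 125 129 128 120]
227 206 212 [129 131 131 133 134 131 121]
228 206 212 [140 138 134 132 131 128 122]
229 206 212 [131 131 136 137 138 136 128]
230 207 212 [125 134 137 140 138 128]
231 207 212 [124 130 135 138 133 121]
232 207 212 [112 123 128 129 124 117]
233 207 213 [100 103 104 101 100 106 114]
234 207 213 [ 97  90  85  82  84  93 104]
235 208 213 [92 86 83 83 85 93]
236 208 212 [97 91 85 84 82]
237 208 210 [92 85 84]
(208.7, 228.9) [498.3 257.3  54. ] [-127.7   -6.9]
(206.6, 215.8) [573.2 248.   18. ] [-52.2  -8.4]
(210, 235.5) [478.7 260.8  22. ] [-147.6   -5.4]
```

Call:
{"op": "servo_tool", "data": {"plan": "-0.015 0.035 0 2; -0.03 0.07 0 4; -0.045 0.105 0 6; -0.06 0.14 0.01 8; -0.075 0.175 0.02 10; -0.09 0.21 0.035 12; -0.105 0.245 0.05 14; -0.12 0.28 0.065 16; -0.139 0.307 0.08 16.1; -0.139 0.307 0.09 16.1; -0.139 0.307 0.09 16.1; -0.139 0.307 0.09 16.1", "grip": -0.3}}

```text
t: 20.02
tool_pos: [0.4883, 0.2611, 0.1262]
orientation: [-0.202, -3.131, 0.003]
force: [-0.1, -0.4, 0.2]
opening: 0.0605
gripper_force: 0.0
```

```bash
python3 - <<'E'
from h import *
shift(490,258.5,43,-7.5)
E
```

```text
t 20.02 pos [488.3 261.1 126.2] yaw -7.4 F [-0.09 -0.39  0.16] M [-0.049  0.036  0.037] open 60.5 0.0
shift [-2.4 -2.2 83.2] turn 0.1
```

Call:
{"op": "servo_tool", "data": {"plan": "-0.001 -0.002 0.025 0; -0.002 -0.002 0.05 0; -0.002 -0.002 0.075 0; -0.002 -0.002 0.0832 0; -0.002 -0.002 0.0832 0; -0.002 -0.002 0.0832 0"}}

```text
t: 20.52
tool_pos: [0.4921, 0.2584, 0.0466]
orientation: [0.206, 3.134, 0.0]
force: [-0.5, 0.1, 1.1]
opening: 0.0601
gripper_force: 0.0
```

Call:
{"op": "servo_tool", "data": {"plan": "0 0 0 0; 0 0 0 0; 0 0 0 0; 0 0 0 0; 0 0 0 0; 0 0 0 0; 0 0 0 0; 0 0 0 0; 0 0 0 0; 0 0 0 0", "grip": 1, "grip_force": 40}}

```text
t: 21.35
tool_pos: [0.4918, 0.2587, 0.0456]
orientation: [-0.204, -3.135, 0.0]
force: [-0.6, -2.0, 2.8]
opening: 0.0175
gripper_force: 40.0
```

```bash
python3 - <<'E'
from h import *
shift(490,258.5,43,-7.5)
E
```

```text
t 21.35 pos [491.8 258.7  45.6] yaw -7.46 F [-0.64 -2.03  2.76] M [-0.343  0.198  0.065] open 17.5 39.98740196228027
shift [ 1.7 -0.5  2.6] turn 0.04
```

Call:
{"op": "servo_tool", "data": {"plan": "0 0 -0.003 0; 0 0 -0.006 0; 0.012 0 -0.006 0; 0.024 0 -0.006 0; 0.036 0 -0.006 0; 0.048 0 -0.006 0; 0.06 0 -0.006 0; 0.072 0 -0.006 0; 0.084 0 -0.01 0; 0.09 0 -0.03 0; 0.09 0 -0.055 0; 0.09 0 -0.055 0", "grip_force": 55}}

```text
t: 22.35
tool_pos: [0.4047, 0.2722, 0.1052]
orientation: [0.203, 3.129, 0.006]
force: [1.8, 0.5, -1.6]
opening: 0.0173
gripper_force: 55.0
```

```bash
python3 - <<'E'
from h import *
shift(441,-203,100,-10.8)
def mean(n,k=5):
    c=cam(n);a=c['image'].astype(float)
    for _ in range(k-1): a+=cam(n)['image']
    c['image']=a/k;np.save(n+'b.npy',c,allow_pickle=True);return c
t=mean('top');s=mean('side')
g=t['image'][...,1]
print('top G, cols 276..326');
for v in range(152,192): print(v,' '.join('%3d'%x for x in g[v,276:326]))
E
```

```text
t 22.35 pos [404.7 272.2 105.2] yaw -7.43 F [ 1.78  0.53 -1.61] M [ 0.067 -0.023 -0.001] open 17.3 54.98456060886383
shift [ -97.4 -466.5    3.8] turn 3.37
top G, cols 276..326
152 164 165 164 165 164 160 154 150 149 149 149 149 149 149 149 150 150 150 149 150 151 156 162 160 144 111  94 102 115 117 115 114 108 102  99  98 100 108 116 126 141 152 157 161 164 165 165 165 165 165
153 164 165 165 164 165 163 158 151 149 149 149 149 149 149 149 149 149 150 150 150 151 155 162 163 154 129 100  98 107 107 102  99  96  99 107 115 124 138 148 155 160 164 165 165 165 165 165 165 165 165
154 164 164 165 165 164 164 160 154 150 149 149 149 149 149 149 149 149 149 150 150 151 155 162 164 160 144 111  93  95  95  95  96 101 114 135 148 151 150 150 157 163 165 165 165 165 165 165 165 165 165
155 161 164 164 164 164 164 163 159 153 150 149 149 149 149 149 149 149 149 149 149 150 154 160 163 160 149 126 106 103 105 107 111 118 128 141 150 154 150 148 153 159 164 165 165 165 165 165 165 165 165
156 156 161 164 165 164 164 164 162 159 153 150 149 149 149 147 146 146 147 146 144 144 145 151 155 153 147
[... 6536 characters left out ...]
 142 142 142 142 142 142 145 148 149 149 149 150 150 150 150 150 150 150 150 151 153 156
189 133 129 124 126 126 118 110 107 107 111 118 121 122 125 125 120 118 118 120 127 131 124 128 138 142 145 147 149 149 149 149 149 149 149 149 149 149 150 150 150 150 151 152 152 153 153 153 156 159 160
190 121 123 128 139 145 135 125 117 118 122 128 132 135 141 147 144 142 142 142 143 145 143 145 148 149 149 149 149 149 149 149 149 149 150 152 152 152 152 153 152 153 156 159 160 160 160 160 161 161 161
191 120 124 137 153 158 155 148 140 142 143 147 152 155 156 155 150 148 148 148 148 149 149 148 149 149 149 150 149 149 150 152 152 153 155 158 160 159 159 159 159 160 160 162 162 162 162 162 161 160 161
```

```bash
python3 - <<'E'
from h import *
t=np.load('topb.npy',allow_pickle=True).item();s=np.load('sideb.npy',allow_pickle=True).item()
A=lambda p,z:np.round(onz(t,*p,z)[:2]*1000,1)
a,b=A((292,183.0),.027),A((316,179.1),.027);print('front',a,b,'yaw',-np.degrees(np.arctan2(b[0]-a[0],b[1]-a[1]))-180)
print('corner FL',A((288.6,183.4),.027),'left',A((284.8,165),.028),A((288.7,181.5),.028))
print('flares',A((300,185.7),.012),A((312,183.9),.012))
print('rod base',A((283,184.3),.02))
g=s['image'][...,1]
print('side G')
for v in range(205,262): print(v,' '.join('%3d'%x for x in g[v,262:300]))
E
```

```text
front [ 591.1 -168.4] [ 572.2 -279.7] yaw -9.63753811293094
corner FL [ 594.4 -152.9] left [ 688.  -170.1] [ 602.8 -156.6]
flares [ 571.9 -201.6] [ 561.6 -257.2]
rod base [ 601.7 -128.6]
side G
205 177 178 172 159 160 160 160 159 155 164 164 160 160 160 160 160 159 159 159 159 159 161 160 160 157 123 111  99 105 111 122 132 137 142 149 154 158 162
206 177 172 160 160 160 161 160 154 116 150 159 160 160 159 161 160 159 159 160 160 161 160 161 161 160 156 123 112 101 106 115 123 133 138 145 148 152 155
207 175 163 160 161 160 158 160 155 117 151 159 159 159 159 160 160 160 159 161 161 160 160 161 161 160 162 160 154 113 114 115 111 122 124 126 123 131 129
208 175 172 160 160 159 158 161 154 118 150 159 160 160 159 161 161 159 160 160 161 161 161 160 160 161 161 160 161 161 159 158 148 148 147 137 117 142 148
209 161 159 160 161 160 161 160 154 116 151 158 159 160 160 160 160 160 160 161 159 162 161 160 160 160 160 160 160 161 159 159 159 159 160 159 160 159 159
210 159 160 160 160 159 161 161 156 118 151 158 160 161 160 160 161 161 160 161 159 159 161 161 160 160 161 160 160 160 160 16
[... 7285 characters left out ...]
 115 116 114  97  90 123 119 121 119 118 118 118 119 118 117 118 116 118 118
258 180 179 179 180 180 179 180 178 163 163 163 163 164 163 164 165 163 164 160 127 126 113  95  90 119 118 118 117 118 119 118 117 118 118 118 116 118 118
259 180 179 179 180 179 181 180 177 164 165 163 163 164 164 163 163 164 164 165 164 160 124 100  91 119 118 118 119 119 116 121 118 119 124 129 126 136 129
260 183 183 181 181 180 179 180 177 163 164 163 164 162 163 165 165 164 164 165 164 165 160 124 105 120 117 120 134 133 122 134 129 138 151 152 151 153 163
261 189 190 187 184 181 180 179 179 167 165 163 165 164 165 164 165 164 165 165 165 163 165 162 147 133 125 138 152 151 153 153 154 163 165 164 168 168 167
```

```bash
python3 - <<'E'
from h import *
t=np.load('topb.npy',allow_pickle=True).item();s=np.load('sideb.npy',allow_pickle=True).item()
def tri(pt,ps):
    o1,d1=ray(t,*pt);o2,d2=ray(s,*ps);k=np.linalg.lstsq(np.c_[d1,-d2],o2-o1,rcond=None)[0]
    A=o1+k[0]*d1;B=o2+k[1]*d2;return (A+B)*500,np.round((A-B)*1000,1)
a,b=tri((300,185.7),(271.3,236.9)),tri((312,183.9),(276.3,247.9));print(a,b)
m=(a[0]+b[0])/2;print('mid',m.round(1))
for y in(-9.6,-10.2,-10.8):
    h=np.array([np.cos(np.radians(y)),np.sin(np.radians(y))]);n=np.array([-h[1],h[0]])
    print(y,'flare sep along,across',np.round([(a[0]-b[0])[:2]@h,(a[0]-b[0])[:2]@n],1),'base O from flare',(m[:2]+83*h).round(1),'FL corner->O',(np.array([594.4,-152.9])+66*h-75*n).round(1))
w=(np.array([590.,-130]))
for q in((270.1,205),):print([onz(s,*q,z).round(4)*1000 for z in(.06,.07)])
E
```

```text
(array([ 571.42010937, -201.32416637,   12.95525062]), array([ 0.1, -0. ,  0.1])) (array([ 562.40034736, -257.1460734 ,   12.88191691]), array([-1.9,  0.2, -0.8]))
mid [ 566.9 -229.2   12.9]
-9.6 flare sep along,across [-0.4 56.5] base O from flare [ 648.7 -243.1] FL corner->O [ 647.  -237.9]
-10.2 flare sep along,across [-1.  56.5] base O from flare [ 648.6 -243.9] FL corner->O [ 646.1 -238.4]
-10.8 flare sep along,across [-1.6 56.5] base O from flare [ 648.4 -244.8] FL corner->O [ 645.2 -238.9]
[array([611.8, -98. ,  60. ]), array([ 605.6, -112.5,   70. ])]
```

Call:
{"op": "servo_tool", "data": {"plan": "-0.009 -0.04 0 0; -0.018 -0.08 0 0; -0.028 -0.12 0 0; -0.037 -0.16 0 0; -0.046 -0.2 0 0; -0.055 -0.24 0 1; -0.064 -0.28 0 1; -0.074 -0.32 0 2; -0.083 -0.36 0 2; -0.092 -0.4 0 2; -0.1 -0.437 0 2.1; -0.109 -0.472 0 2.1"}}

```text
t: 23.85
tool_pos: [0.4488, -0.214, 0.1003]
orientation: [-0.263, -3.13, 0.0]
force: [0.5, 0.0, -3.6]
opening: 0.0179
gripper_force: 55.0
```

Call:
{"op": "servo_tool", "data": {"plan": "0 0 0.01 0; 0 0 0.02 0; 0 0 0.03 0; 0 0 0.03 0; 0 0 0.03 0; 0 0 0.03 0"}}

```text
t: 24.35
tool_pos: [0.4493, -0.2104, 0.0704]
orientation: [-0.259, -3.13, -0.001]
force: [0.7, 1.7, -2.5]
opening: 0.0173
gripper_force: 55.0
```

```bash
cat >> h.py <<'E'
HB=np.array([np.cos(np.radians(-9.5)),np.sin(np.radians(-9.5))]);NB=np.array([-HB[1],HB[0]]);OB=np.array([566.9,-229.2])+83*HB
def base(x,y,z):
    s=status.read_state()['tool_pos'][:2]*1000;print('now base',np.round([(s-OB)@HB,(s-OB)@NB],1));shift(*(OB+x*HB+y*NB),z,-9.5)
E
python3 - <<'E'
from h import *
avg(3);base(-200,0,47)
E
```

```text
Fshelf [-0.22 -0.33 -3.04] M [ 0.008  0.056 -0.036] sd [0.17 0.77 0.01]
now base [-201.4   -1.6]
t 24.5 pos [ 449.9 -211.3   71.2] yaw -9.5 F [-0.49  0.67 -3.26] M [-0.013  0.038 -0.025] open 17.6 54.984081387519836
shift [-1.3  1.6 24.2] turn -0.0
```

Call:
{"op": "servo_tool", "data": {"plan": "0 0.0015 0.008 0; 0 0.0015 0.016 0; 0 0.0015 0.022 0; 0 0.0015 0.0245 0; 0 0.0015 0.0245 0; 0 0.0015 0.0245 0"}}

```text
t: 25.0
tool_pos: [0.4493, -0.21, 0.0456]
orientation: [-0.262, -3.13, -0.001]
force: [-0.4, 0.9, -1.9]
opening: 0.0176
gripper_force: 55.0
```

```bash
python3 - <<'E'
from h import *
avg(3);base(-170,0,46)
c=cam('side');cv2.imwrite('pics/x.png',c['image'])
i=c['image'].astype(float)
P=lambda x,y,z:proj(c,np.r_[OB+x*HB+y*NB,z]/1000).round(1)
print('flare tips',P(-83,28,13),P(-83,-28,13),'nose exp',P(-95,-16,2),P(-95,16,2),'heel',P(-214,-16,0))
k=i[...,2]-i[...,0]
for v in range(218,246): print(v,' '.join('%3d'%x for x in k[v,236:272]),'|',' '.join('%3d'%x for x in i[v,254:272,1]))
E
```

```text
Fshelf [-0.63  0.34 -1.96] M [0.056 0.034 0.037] sd [0.58 0.45 0.01]
now base [-202.    -0.5]
t 25.15 pos [ 449.4 -210.1   45.7] yaw -9.57 F [ 0.17  0.48 -2.95] M [ 0.007 -0.001  0.049] open 17.5 54.98461961746216
shift [-32.    0.6  -0.3] turn -0.07
flare tips [271.4 236.9] [275.9 248. ] nose exp [271. 249.] [268.5 242.6] heel [232.2 255.3]
218   8   8  10   8   8   8  11   7   9   8   8  15  37  36  37  38  38  39  37  37  38  37  37  27  27  25  23  26  27  35  37  35  21   9  12  12 | 161 165 164 164 161 126 117 117 115 118 123 162 166 158 109  69  79  84
219   5   8   8   7  10   9   8   9  10   8   9  10  21  36  37  39  39  38  38  38  39  38  37  36  27  27  27  25  25  26  36  37  25  17   8  11 | 164 164 163 166 165 158 116 120 120 119 121 126 160 164 126  89  79  91
220  10   9   6  11  10  12   9  10   7   8   8   7  15  26  35  37  38  38  37  38  37  38  39  38  30  33  30  27  29  26  33  42  40  29  11  14 | 163 162 164 166 168 164 136 142 130 123 130 124 143 183 179 145  88 109
221   7   7   9   5   7   8   7   8   9   9   8   7   7  10  23  37  38  38  38  39  38  4
[... 4759 characters left out ...]
49 149 148 149 148 150 151 145 104
243  36  38  37  28  19  19  19  19  20  19  17  18  19  19  17  17  17  17  18  18  20  25  22  19  20  22  19  21  17  19  20  21  25  35  33  22 | 161 162 162 165 163 154 163 160 155 162 152 149 148 145 147 151 142 105
244  37  37  38  28  17  20  19  19  20  18  19  19  18  18  19  16  18  18  18  18  18  18  17  16  18  16  17  16  19  20  19  16  20  33  34  27 | 160 160 162 162 162 162 161 162 165 165 164 163 162 143 154 145 146 111
245  36  37  35  29  19  19  20  18  19  18  20  18  18  17  18  19  17  18  17  20  17  18  16  17  18  18  18  18  18  18  20  17  16  27  35  33 | 161 162 158 159 160 162 162 159 162 163 163 163 159 145 141 126 150 145
```

Call:
{"op": "servo_tool", "data": {"plan": "-0.005 0.0005 0 0; -0.01 0.0005 0 0; -0.015 0.0005 0 0; -0.02 0.0005 0 0; -0.025 0.0005 0 0; -0.03 0.0005 0 0; -0.035 0.0005 0 0; -0.04 0.0005 0 0; -0.045 0.0005 0 0; -0.045 0.0005 0 0"}}

```text
t: 26.03
tool_pos: [0.4948, -0.2172, 0.046]
orientation: [0.262, 3.131, 0.0]
force: [0.5, -0.3, -5.4]
opening: 0.0174
gripper_force: 55.0
```

```bash
python3 - <<'E'
from h import *
avg(4);base(-126,0,46)
E
```

```text
Fshelf [-0.02  0.1  -2.86] M [ 0.019  0.084 -0.   ] sd [0.41 0.7  0.02]
now base [-1.57e+02 -1.00e-01]
t 26.23 pos [ 493.9 -217.1   46. ] yaw -9.57 F [ 0.67 -1.06 -3.62] M [0.024 0.013 0.028] open 17.8 54.98400092124939
shift [-31.    0.1  -0. ] turn -0.07
```

Call:
{"op": "servo_tool", "data": {"plan": "-0.003 0 0.0007 0; -0.006 0 0.0007 0; -0.009 0 0.0007 0; -0.012 0 0.0007 0; -0.015 0 0.0007 0; -0.018 0 0.0007 0; -0.021 0 0.0007 0; -0.024 0 0.0007 0; -0.027 0 0.0007 0; -0.03 0 0.0007 0; -0.03 0 0.0007 0"}}

```text
t: 27.15
tool_pos: [0.5227, -0.2221, 0.0456]
orientation: [-0.262, -3.128, -0.0]
force: [-6.9, 0.4, 3.9]
opening: 0.0178
gripper_force: 55.0
```

```bash
python3 - <<'E'
from h import *
avg(3);base(-110,0,46)
def mean(n,k=8):
    c=cam(n);a=c['image'].astype(float)
    for _ in range(k-1): a+=cam(n)['image']
    c['image']=a/k;return c
s=mean('side');np.save('sidec.npy',s,allow_pickle=True);b=np.load('sideb.npy',allow_pickle=True).item()
P=lambda x,y,z:proj(s,np.r_[OB+x*HB+y*NB,z]/1000).round(1)
for y in(108,100,90,80,75): print(y,[P(-61,y,z).tolist() for z in(0,25,30,35,40,80)])
for im in(b,s):
    print('G')
    for v in range(208,230): print(v,' '.join('%3d'%x for x in im['image'][v,262:284,1]))
E
```

```text
Fshelf [-6.68  0.28  3.6 ] M [0.178 0.998 0.015] sd [0.13 0.23 0.02]
now base [-127.8   -0.3]
t 27.3 pos [ 522.7 -222.1   45.6] yaw -9.57 F [-6.77  0.81  3.18] M [0.182 0.971 0.042] open 17.6 54.98802065849304
shift [-17.8   0.4  -0.5] turn -0.07
108 [[272.0, 224.9], [272.0, 218.6], [272.0, 217.4], [272.0, 216.1], [272.0, 214.8], [272.0, 204.4]]
100 [[272.6, 226.3], [272.6, 220.0], [272.6, 218.7], [272.6, 217.4], [272.6, 216.2], [272.6, 205.7]]
90 [[273.3, 228.0], [273.4, 221.7], [273.4, 220.4], [273.4, 219.1], [273.4, 217.8], [273.4, 207.4]]
80 [[274.1, 229.7], [274.1, 223.4], [274.1, 222.1], [274.1, 220.9], [274.1, 219.6], [274.2, 209.1]]
75 [[274.5, 230.6], [274.5, 224.3], [274.5, 223.0], [274.5, 221.7], [274.5, 220.4], [274.6, 209.9]]
G
208 175 172 160 160 159 158 161 154 118 150 159 160 160 159 161 161 159 160 160 161 161 161
209 161 159 160 161 160 161 160 154 116 151 158 159 160 160 160 160 160 160 161 159 162 161
210 159 160 160 160 159 161 161 156 118 151 158 160 161 160 160 161 161 160 161 159 159 161
211 159 159 160 160 160 160 160 154 118 152 158 159 161 160 160 160 160 1
[... 3000 characters left out ...]
  71  81  75  65  69  70  69  70  74  98 110 112 135 143
223  68  68  67  68  68  66  67  66  67  66  66  67  66  67  65  66  75 110 121 121 137 136
224  68  67  68  70  68  66  66  65  64  65  64  66  66  71  69  72  88 122 116 104 128 134
225  66  64  65  64  64  66  71  76  71  80  90  99 102 113 112 113 132 135 102 102 114 133
226  76  71  89  90  99 101 115 128 113 133 155 176 175 176 175 173 171 132 102 100  99 120
227 128 117 151 154 176 175 175 175 171 171 169 176 174 164 171 164 169 127 102  99  94  99
228 175 172 170 171 175 174 166 174 159 148 152 174 164  95 148 171 171 155 116 113  96  97
229 174 160 149 153 175 170 133 175 175 176 175 172 142  93 111 161 172 160 158 152 112  95
```

The gripper hides the index from the side camera, so I release, rise clear and look.

Call:
{"op": "servo_tool", "data": {"plan": "0 0 0 0; 0 0 0 0; 0 0 0 0; 0 0 0 0; 0 0 0 0", "grip": -0.3}}

```text
t: 28.12
tool_pos: [0.5239, -0.2222, 0.0456]
orientation: [0.262, 3.13, -0.0]
force: [0.5, -0.4, -0.2]
opening: 0.0463
gripper_force: 0.0
```

Call:
{"op": "servo_tool", "data": {"plan": "0 0 -0.01 0; 0 0 -0.04 0; 0 0 -0.08 0; 0 0 -0.12 0; 0 0 -0.15 0; 0 0 -0.15 0; 0 0 -0.15 0"}}

```text
t: 28.7
tool_pos: [0.5253, -0.223, 0.1992]
orientation: [0.261, 3.125, -0.004]
force: [-0.6, -0.1, -1.5]
opening: 0.0608
gripper_force: 0.0
```

```bash
cat >> h.py <<'E'
def mean(n,k=8):
    c=cam(n);a=c['image'].astype(float)
    for _ in range(k-1): a+=cam(n)['image']
    c['image']=a/k;return c
E
python3 - <<'E'
from h import *
shift(522.7,-222.1,45.6,-9.57)
s=mean('side');np.save('sided.npy',s,allow_pickle=True);b=np.load('sideb.npy',allow_pickle=True).item()
print('G now')
for v in range(208,262): print(v,' '.join('%3d'%x for x in s['image'][v,(262 if v<232 else 246):284,1]))
f=lambda i:cv2.resize(np.clip(i[206:232,260:286],0,255).astype(np.uint8),(395,395),interpolation=cv2.INTER_CUBIC)
cv2.imwrite('pics/p10.png',np.hstack([f(b['image']),f(s['image'])]))
E
```

```text
t 28.7 pos [ 525.3 -223.   199.2] yaw -9.56 F [-0.64 -0.11 -1.45] M [-0.002 -0.032 -0.038] open 60.8 0.0
shift [  3.7   0.7 153.6] turn 0.01
G now
208 175 173 160 160 159 159 160 154 116 150 158 159 160 160 160 158 159 160 160 161 160 160
209 160 160 160 160 160 160 159 154 117 150 158 160 159 160 160 159 160 161 161 161 161 160
210 160 160 160 159 159 159 159 154 116 151 158 159 159 159 159 159 161 161 162 160 160 161
211 160 159 161 161 160 160 160 154 117 151 158 160 159 160 160 161 161 160 160 161 161 161
212 159 160 160 160 160 158 150 143 116 152 159 159 160 160 162 161 160 161 161 161 159 160
213 160 160 159 159 160 152  90  70 119 151 159 160 160 159 160 161 161 160 160 160 161 161
214 160 159 159 159 160 151  69  71 119 151 151 154 160 161 160 161 160 161 160 161 161 161
215 155 160 160 160 160 155 105  80 117 142 104 125 160 160 161 160 161 161 161 160 161 161
216 121 155 161 161 160 155 112  84 103 121  97 113 161 161 160 162 165 164 163 160 162 165
217 115 121 155 161 161 155 104  74  84  86  88 111 164 165 164 166 179 179 177 165 167 179
218 114 115 121 155 160 154 103  
[... 5234 characters left out ...]
 162 147 148 147 148 148 147 147 147 147 147 147 147 148 142 110 100 100  98
258 161 162 162 163 164 163 164 163 164 164 163 163 164 164 163 163 163 164 164 162 150 148 147 148 147 148 147 147 147 147 147 147 147 148 144 112 111  99
259 162 163 162 162 163 164 164 165 166 166 167 168 168 167 167 166 165 164 163 163 161 149 147 148 148 147 147 147 147 147 148 148 148 148 148 148 144 110
260 164 163 163 162 156 162 162 170 178 179 183 183 184 184 184 183 174 172 167 164 161 151 147 147 148 147 148 147 147 147 148 148 148 148 148 147 148 145
261 165 159 158 154 130 158 161 185 186 186 187 185 186 188 188 188 189 187 182 172 166 163 151 148 147 147 148 148 147 148 149 148 148 148 148 148 148 148
```

View pics/p10.png

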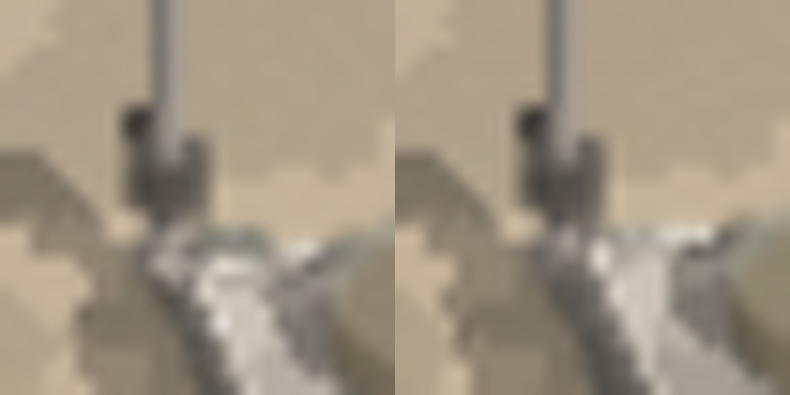

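```bash
python3 - <<'E'
from h import *
from scipy.optimize import brentq
b=np.load('sideb.npy',allow_pickle=True).item();s=np.load('sided.npy',allow_pickle=True).item()
P=lambda x,y,z:proj(s,np.r_[OB+x*HB+y*NB,z]/1000)
for col,off in((262.6,-11),(269.8,11)):
    print('lug edge -> x0',brentq(lambda x:P(x,-9,40)[0]-col,-200,-50)-off)
i=s['image'];k=i[...,2]-i[...,0]
for v in range(234,262,2): print(v,' '.join('%3d'%x for x in k[v,244:274]))
# plate front-edge crossing shift per column
for c in range(275,290):
    r=[]
    for im in(b,s):
        g=im['image'][:,c,1];v=228+int(np.argmin(np.diff(np.array([g[q] for q in range(228,262)]))*(np.array([g[q] for q in range(228,261)])>150)))
        hi=g[v-1:v+1].max();th=140
        rr=next((q+(g[q]-th)/(g[q]-g[q+1]) for q in range(258,224,-1) if g[q]>th>=g[q+1] and g[q+2]<130),None);r.append(rr)
    print(c,r,None if None in r else round(r[1]-r[0],2))
E
```

```text
lug edge -> x0 -108.14570802966229
lug edge -> x0 -108.09095550888028
234  -6  -7  -6  -2  15  37  37  41  41  41  40  30  15  16  16  18  17  16  20  36  41  41  37  26  26  26  25  25  24  25
236  -5  -5   0  17  35  35  35  38  37  38  36  23  14  19  20  19  17  17  18  28  37  37  37  36  25  25  24  19  19  23
238   2  16  26  25  24  25  26  27  37  38  37  24  13  15  15  11  11  13  17  25  32  33  32  23  23  21  15  12  12  12
240  28  25  26  26  26  24  25  25  27  25  19  21  12  16  15  14  15  17  16  17  17  18  17  17  17  16  15  15  15  11
242  39  39  37  28  25  25  24  25  25  25  15  12  13  17  16  15  17  17  17  18  18  19  19  18  18  17  15  15  15  15
244  39  38  38  38  37  28  25  26  27  25  15  13  13  16  16  16  16  15  15  16  17  18  19  18  18  17  17  16  14  15
246  38  37  38  38  38  36  27  25  26  24  18  12  12  13  14  15  17  17  17  16  16  16  16  16  17  17  17  17  17  16
248  38  38  38  37  34  35  34  26  26  22  22  13  15  17  17  17  18  17  16  17  17  16  16  16  18  17  16  16  15  15
250  38  36  34  34  34  35  35  35  3
[... 1080 characters left out ...]
0 [np.float64(242.1869918699187), np.float64(239.89033942558746)] -2.3
281 [np.float64(244.5705882352941), np.float64(242.27692307692308)] -2.29
282 [np.float64(246.75), np.float64(244.3877551020408)] -2.36
283 [np.float64(248.98039215686273), np.float64(246.66339066339066)] -2.32
284 [np.float64(251.39664804469274), np.float64(248.89176470588237)] -2.5
285 [np.float64(254.38360655737705), np.float64(252.59692898272553)] -1.79
286 [np.float64(256.4429530201342), np.float64(256.30049261083747)] -0.14
287 [np.float64(256.1774193548387), np.float64(256.00584795321635)] -0.17
288 [None, np.float64(252.3699494949495)] None
289 [np.float64(253.51456310679612), np.float64(252.20634920634922)] -1.31
```

Call:
{"op": "servo_tool", "data": {"plan": "0 0 0.04 0; 0 0 0.08 0; 0 0 0.12 0; 0 0 0.145 0; 0 0 0.15 0; 0 0 0.15 0; 0 0 0.15 0"}}

```text
t: 29.68
tool_pos: [0.5243, -0.2225, 0.0466]
orientation: [0.262, 3.13, -0.001]
force: [1.1, -0.0, 0.3]
opening: 0.0605
gripper_force: 0.0
```

Call:
{"op": "servo_tool", "data": {"plan": "0 0 0 0; 0 0 0 0; 0 0 0 0; 0 0 0 0; 0 0 0 0; 0 0 0 0; 0 0 0 0; 0 0 0 0", "grip": 1, "grip_force": 40}}

```text
t: 30.35
tool_pos: [0.5237, -0.2222, 0.0455]
orientation: [0.262, 3.131, -0.0]
force: [-0.6, -1.0, 0.5]
opening: 0.018
gripper_force: 40.0
```

```bash
python3 - <<'E'
from h import *
base(-110,0,46);avg(2)
E
```

```text
now base [-126.8   -0.2]
t 30.35 pos [ 523.7 -222.2   45.5] yaw -9.57 F [-0.57 -0.97  0.49] M [ 0.024  0.025 -0.104] open 18.0 40.00207543373108
shift [-16.8   0.2  -0.5] turn -0.07
Fshelf [-0.47 -0.3   1.89] M [ 0.007  0.144 -0.079] sd [0.26 0.   0.02]
```

Push 10 mm further, release, rise and compare.

Call:
{"op": "servo_tool", "data": {"plan": "-0.003 0 0 0; -0.006 0 0 0; -0.008 0 0 0; -0.01 0 0 0; -0.01 0 0 0; -0.01 0 0 0"}}

```text
t: 30.95
tool_pos: [0.5316, -0.2236, 0.0455]
orientation: [-0.262, -3.126, -0.001]
force: [-12.9, 1.8, 12.3]
opening: 0.018
gripper_force: 40.0
```

Call:
{"op": "servo_tool", "data": {"plan": "0 0 0 0; 0 0 0 0; 0 0 0 0; 0 0 0 0; 0 0 0 0", "grip": -0.3}}

```text
t: 31.37
tool_pos: [0.5336, -0.2237, 0.0453]
orientation: [0.262, 3.131, 0.0]
force: [0.1, -0.7, -0.6]
opening: 0.0468
gripper_force: 0.0
```

Call:
{"op": "servo_tool", "data": {"plan": "0 0 -0.01 0; 0 0 -0.04 0; 0 0 -0.08 0; 0 0 -0.12 0; 0 0 -0.15 0; 0 0 -0.15 0; 0 0 -0.15 0"}}

```text
t: 31.95
tool_pos: [0.5352, -0.2246, 0.1993]
orientation: [0.261, 3.125, -0.004]
force: [0.2, -0.2, -1.7]
opening: 0.0603
gripper_force: 0.0
```

```bash
cat > cmp.py <<'E'
import sys
from h import *
n=sys.argv[1];s=mean('side',8);np.save(n+'.npy',s,allow_pickle=True);shift(523.7,-222.2,45.5,-9.57)
L=[np.load(f+'.npy',allow_pickle=True).item()['image'] for f in ['sideb','sided']+sys.argv[1:]]
for c in range(269,276):
    print('col',c)
    for i in L: print('  ',' '.join('%3d'%x for x in i[215:226,c,1]))
for c in range(278,284):
    print(c,[round(next(q+(g[q]-140)/(g[q]-g[q+1]) for q in range(252,224,-1) if g[q]>140>=g[q+1] and g[q+2]<130),2) for g in [i[:,c,1] for i in L]])
for v in(234,236,242,246):print(v,[[ '%3d'%x for x in i[v,252:275,1]] for i in L[1:]])
E
python3 cmp.py sidee
```

```text
t 32.35 pos [ 532.9 -223.5  194.1] yaw -9.57 F [-0.32 -0.78  0.59] M [-0.024  0.003 -0.052] open 60.3 0.0
shift [  9.   -0.4 148.6] turn 0.0
col 269
    83  84  74  71  89 140 140 108 111 106 113
    80  84  74  70  89 141 139 105 104 105 112
    80  82  74  69  89 140 138 105 103 104 112
col 270
   118 105  84  77  81  87 121 134 156 104  90
   117 103  84  77  79  85 121 122 112  94  90
   116 101  84  76  79  87 121 122 111  94  90
col 271
   142 121  87  81  89 109 152 151 160 137  91
   142 121  86  81  87 103 147 143 110  96  89
   142 121  86  81  87 101 148 142 110  96  88
col 272
   105  97  89  89  99 129 145 117 147 126 123
   104  97  88  87  93 105 117 136 125 106  96
   103  97  87  85  88  93 129 122 119 101  97
col 273
   126 112 111 116 125 137 128 126 162 193 196
   125 113 111 117 123 135 146 202 199 137 122
   125 111 111 117 121 125 157 177 169 127 120
col 274
   161 161 165 179 180 173 136 147 209 176 194
   160 161 164 179 179 174 150 166 174 188 200
   160 161 164 179 180 188 211 172 186 194 184
col 275
   161 161 166 179 180 175 147 143 202 172 194
   160 161
[... 1097 characters left out ...]
', '115', '125', '107', '113', '112']]
242 [['116', '112', ' 97', ' 92', '100', '142', '148', '149', '150', '150', '152', '159', '156', '157', '158', '157', '158', '155', '139', '140', '140', '135', '102'], ['115', '115', '115', '115', '108', ' 90', ' 93', '116', '149', '147', '150', '150', '153', '154', '157', '157', '158', '156', '142', '139', '140', '136', '101']]
246 [['113', '112', ' 97', ' 91', '107', '112', '127', '139', '144', '150', '156', '147', '149', '148', '148', '149', '150', '150', '149', '149', '150', '149', '138'], ['154', '113', '111', '101', ' 98', ' 88', ' 95', '139', '150', '152', '155', '147', '147', '147', '147', '147', '148', '149', '149', '148', '149', '143', ' 95']]
```

Call:
{"op": "servo_tool", "data": {"plan": "0 0 0.04 0; 0 0 0.08 0; 0 0 0.12 0; 0 0 0.145 0; 0 0 0.15 0; 0 0 0.15 0; 0 0 0.15 0"}}

```text
t: 32.93
tool_pos: [0.5342, -0.2242, 0.0466]
orientation: [0.262, 3.13, -0.001]
force: [0.4, 0.1, 0.9]
opening: 0.0602
gripper_force: 0.0
```

Call:
{"op": "servo_tool", "data": {"plan": "0 0 0 0; 0 0 0 0; 0 0 0 0; 0 0 0 0; 0 0 0 0; 0 0 0 0; 0 0 0 0; 0 0 0 0", "grip": 1}}

```text
t: 33.6
tool_pos: [0.5335, -0.2238, 0.0455]
orientation: [-0.262, -3.131, 0.0]
force: [-0.8, -0.4, 0.9]
opening: 0.0173
gripper_force: 40.0
```

Call:
{"op": "servo_tool", "data": {"plan": "0.003 0 0 0; 0.006 0 0 0; 0.008 0 0 0; 0.01 0 0 0; 0.01 0 0 0; 0.01 0 0 0; 0.01 0 0 0"}}

```text
t: 34.18
tool_pos: [0.5234, -0.2221, 0.0455]
orientation: [-0.262, -3.13, -0.0]
force: [-0.7, 0.1, 2.8]
opening: 0.0175
gripper_force: 40.0
```

Call:
{"op": "servo_tool", "data": {"plan": "0 0 0 0; 0 0 0 0; 0 0 0 0; 0 0 0 0; 0 0 0 0", "grip": -0.3}}

```text
t: 34.6
tool_pos: [0.5235, -0.222, 0.0452]
orientation: [-0.262, -3.13, -0.0]
force: [1.0, -0.8, 0.2]
opening: 0.0462
gripper_force: 0.0
```

Call:
{"op": "servo_tool", "data": {"plan": "0 0 -0.01 0; 0 0 -0.04 0; 0 0 -0.08 0; 0 0 -0.12 0; 0 0 -0.15 0; 0 0 -0.15 0; 0 0 -0.15 0"}}

```text
t: 35.18
tool_pos: [0.5253, -0.2229, 0.1992]
orientation: [0.261, 3.125, -0.004]
force: [0.5, -0.6, -0.3]
opening: 0.0605
gripper_force: 0.0
```

```bash
python3 cmp.py sidef
```

```text
t 35.58 pos [ 523.1 -221.8  194.1] yaw -9.56 F [ 0.82 -0.03  0.02] M [-0.036 -0.012  0.006] open 59.9 0.0
shift [ -1.   -0.4 148.6] turn 0.01
col 269
    83  84  74  71  89 140 140 108 111 106 113
    80  84  74  70  89 141 139 105 104 105 112
    80  83  74  69  88 140 139 108 111 105 112
col 270
   118 105  84  77  81  87 121 134 156 104  90
   117 103  84  77  79  85 121 122 112  94  90
   117 102  83  76  79  87 121 131 149  95  90
col 271
   142 121  87  81  89 109 152 151 160 137  91
   142 121  86  81  87 103 147 143 110  96  89
   142 122  85  83  87 106 147 143 110  96  89
col 272
   105  97  89  89  99 129 145 117 147 126 123
   104  97  88  87  93 105 117 136 125 106  96
   104  97  86  86  98 120 116 134 124 109 100
col 273
   126 112 111 116 125 137 128 126 162 193 196
   125 113 111 117 123 135 146 202 199 137 122
   125 111 111 117 124 132 130 191 193 144 119
col 274
   161 161 165 179 180 173 136 147 209 176 194
   160 161 164 179 179 174 150 166 174 188 200
   161 160 164 180 180 174 153 184 171 184 189
col 275
   161 161 166 179 180 175 147 143 202 172 194
   160 16
[... 1098 characters left out ...]
', '114', '125', '108', '112', '112']]
242 [['116', '112', ' 97', ' 92', '100', '142', '148', '149', '150', '150', '152', '159', '156', '157', '158', '157', '158', '155', '139', '140', '140', '135', '102'], ['114', '106', ' 95', ' 96', '132', '147', '149', '151', '149', '153', '168', '158', '157', '158', '157', '159', '158', '155', '143', '141', '140', '135', '103']]
246 [['113', '112', ' 97', ' 91', '107', '112', '127', '139', '144', '150', '156', '147', '149', '148', '148', '149', '150', '150', '149', '149', '150', '149', '138'], ['111', ' 99', ' 88', ' 94', '106', '115', '129', '141', '146', '146', '147', '149', '149', '148', '150', '151', '149', '150', '151', '151', '149', '148', '137']]
```

Level should show the tongue and pointer joined with no gap, because the tongue's end face hides the 2 mm gap. So the right position is near the previous push. Pushing 10 mm back in.

Call:
{"op": "servo_tool", "data": {"plan": "0 0 0.04 0; 0 0 0.08 0; 0 0 0.12 0; 0 0 0.145 0; 0 0 0.15 0; 0 0 0.15 0; 0 0 0.15 0"}}

```text
t: 36.17
tool_pos: [0.5243, -0.2225, 0.0466]
orientation: [0.262, 3.13, -0.001]
force: [-0.2, -0.2, 1.3]
opening: 0.06
gripper_force: 0.0
```

Call:
{"op": "servo_tool", "data": {"plan": "0 0 0 0; 0 0 0 0; 0 0 0 0; 0 0 0 0; 0 0 0 0; 0 0 0 0; 0 0 0 0; 0 0 0 0", "grip": 1}}

```text
t: 36.83
tool_pos: [0.5237, -0.2221, 0.0455]
orientation: [0.262, 3.131, -0.0]
force: [-0.2, -0.0, 1.9]
opening: 0.0177
gripper_force: 40.0
```

Call:
{"op": "servo_tool", "data": {"plan": "-0.003 0 0 0; -0.006 0 0 0; -0.008 0 0 0; -0.01 0 0 0; -0.01 0 0 0; -0.01 0 0 0; -0.01 0 0 0"}}

```text
t: 37.42
tool_pos: [0.5316, -0.2236, 0.0455]
orientation: [-0.262, -3.126, -0.001]
force: [-12.9, 1.9, 11.1]
opening: 0.0181
gripper_force: 40.0
```

Call:
{"op": "servo_tool", "data": {"plan": "0 0 0 0; 0 0 0 0; 0 0 0 0; 0 0 0 0; 0 0 0 0", "grip": -0.3}}

```text
t: 37.83
tool_pos: [0.5336, -0.2237, 0.0453]
orientation: [-0.262, -3.131, -0.0]
force: [-0.3, -0.3, -0.2]
opening: 0.0465
gripper_force: 0.0
```

Call:
{"op": "servo_tool", "data": {"plan": "0 0 -0.01 0; 0 0 -0.04 0; 0 0 -0.08 0; 0 0 -0.12 0; 0 0 -0.15 0; 0 0 -0.15 0; 0 0 -0.15 0"}}

```text
t: 38.42
tool_pos: [0.5352, -0.2246, 0.1993]
orientation: [0.261, 3.125, -0.004]
force: [-0.6, -0.5, -1.8]
opening: 0.0606
gripper_force: 0.0
```

```bash
sed -i "s/\['sideb','sided'\]/['sideb','sided','sidee','sidef']/" cmp.py; python3 cmp.py sideg
```

```text
t 38.82 pos [ 532.9 -223.5  194.1] yaw -9.56 F [-0.75 -0.75  0.47] M [-0.022 -0.009 -0.05 ] open 60.2 0.0
shift [  9.   -0.4 148.6] turn 0.01
col 269
    83  84  74  71  89 140 140 108 111 106 113
    80  84  74  70  89 141 139 105 104 105 112
    80  82  74  69  89 140 138 105 103 104 112
    80  83  74  69  88 140 139 108 111 105 112
    80  83  74  70  89 140 138 105 103 105 112
col 270
   118 105  84  77  81  87 121 134 156 104  90
   117 103  84  77  79  85 121 122 112  94  90
   116 101  84  76  79  87 121 122 111  94  90
   117 102  83  76  79  87 121 131 149  95  90
   118 103  83  76  78  85 121 121 112  95  89
col 271
   142 121  87  81  89 109 152 151 160 137  91
   142 121  86  81  87 103 147 143 110  96  89
   142 121  86  81  87 101 148 142 110  96  88
   142 122  85  83  87 106 147 143 110  96  89
   142 121  85  81  86 102 149 141 110  95  89
col 272
   105  97  89  89  99 129 145 117 147 126 123
   104  97  88  87  93 105 117 136 125 106  96
   103  97  87  85  88  93 129 122 119 101  97
   104  97  86  86  98 120 116 134 124 109 100
   104  97  88  87  91 101 138 12
[... 3300 characters left out ...]
 '155', '143', '140', '139', '136', '102']]
246 [['113', '112', ' 97', ' 91', '107', '112', '127', '139', '144', '150', '156', '147', '149', '148', '148', '149', '150', '150', '149', '149', '150', '149', '138'], ['154', '113', '111', '101', ' 98', ' 88', ' 95', '139', '150', '152', '155', '147', '147', '147', '147', '147', '148', '149', '149', '148', '149', '143', ' 95'], ['111', ' 99', ' 88', ' 94', '106', '115', '129', '141', '146', '146', '147', '149', '149', '148', '150', '151', '149', '150', '151', '151', '149', '148', '137'], ['112', '111', '100', ' 99', ' 93', ' 95', '126', '138', '151', '152', '155', '147', '147', '147', '147', '147', '148', '148', '148', '149', '148', '148', '135']]
```

The pointer and tongue now join at (272,220) with no gap, between the two earlier stages. The gripper stands clear, so I hand in.

```bash
python3 -c "
from h import *
print(robot.close_job())"
```

```text
the job is handed in; nothing more can be done
None
```

I handed the job in at about 39 s: I hooked the wedge out, laid the rod back flat at its old place, and left the board resting on the wedge with its pointer level with the index to within about 1 mm, as read at 3–4 mm per pixel. I didn't make a final check of the dishes or the other things on the bench.

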